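Unlock the reclined tube cradle and lay the samples out

TASK

Free the samples in the reclined tube cradle: lift the aluminium retaining bar out of its two open brackets and lay it handle up along the black rubber mat. Then take the two wide tubes out of the cradle and gently lay each in its own lane of the flat grey tray, on both notched rails with the screw cap beyond the rail. Leave the slim tube in the cradle and do not disturb the other things on the bench.

Things in the scene. Friction and masses are not known exactly. Their poses are not given: they have to be found in the camera images.
- cradle_mid (a point): Fixed cradle, white and steel frame 300 mm wide (y), 170 mm deep (x), about 155 mm high loaded; point: middle of its underside, on the bench. z up, +x away from the robot, to the high end. It holds tubes reclined 35 degrees from level, rising toward +x, so the slope's normal (straight out of the cradle) leans 35 degrees from vertical toward -x. Three bays at y = -75, 0, 75 mm.
- bay_mid (a point): Bottom of the V notches of the middle bay, half-way along the tube (axes as the cradle's). Each bay has two V-notched rails, 60 mm apart along the tube, with a 52 mm gap between them and over 20 mm of free space under the tube for fingertips; a ledge carries the tubes' feet at the low end. Which bay holds which tube varies.
- bracket_l (a point): Floor of the left (+y) open bracket, middle of its slot (axes as the cradle's): slot 28 mm wide and 16 mm deep, 10 mm thick in y, open along the slope's normal; inner face 60 mm from the middle of the outer bay; its cheeks end 33 mm farther out along the normal than a wide tube's axis.
- bracket_r (a point): The same on the right (-y) bracket, 280 mm from the left one.
- bar_grip (a point): Retaining bar: aluminium strip 24 mm wide (x), 310 long (y), 10 thick (z), 0.22 kg (varies), with a raised bail handle in its middle. Point: middle of the handle's cross grip (12 mm thick in x, 78 in y, 14 in z), 37 mm above the strip's underside, 20 mm free below the grip. At the start it lies in both brackets, 3 mm over the wide tubes, z along the slope's normal, y across the cradle.
- tube_a_center (a point): A wide sample tube, 130 mm long: white body 28 mm in diameter and 110 mm long, then a blue screw cap 34 mm in diameter and 20 mm long; 0.07 kg (varies). The point is on its axis, half-way along. x is its axis, toward the cap; at the start z is the slope's normal. Same as the other wide tube.
- tube_b_center (a point): The second wide sample tube, same size, axes and point as the first.
- slim_center (a point): The slim tube that stays in the cradle: 130 mm long, body 18 mm in diameter, blue cap 24 mm in diameter; the point is on its axis, half-way along; x is its axis, toward the cap.
- lane0 (a point): Right-hand (-y) lane of the fixed grey flat tray (170 mm in x, 160 in y, rim 19 high). Point: where the middle of a wide tube's axis comes to rest, 40 mm above the bench. x along the lane, z up. Two V-notched rails per lane at x = -27 and 27 mm (6 mm thick, notches 32 mm wide, 20 to 36 mm above the bench); 35 mm free under the tube's axis between them. The cap may point either way.
- lane1 (a point): The other lane of the same tray (+y side, 74 mm from the first), likewise.
- mat_top (a point): The black rubber mat on which the bar is laid: 64 mm (x) by 350 mm (y), 4 mm thick, fixed; the point is the middle of its upper face. y is along it.
- reagent: bystander: amber bottle, 64 mm in diameter, 130 mm high; origin at the middle of its underside, z up
- beaker: bystander: glass beaker, 72 mm across, 90 mm high; origin at the middle of its underside, z up
- jar: bystander: white jar, 60 mm in diameter, 70 mm high; origin at the middle of its underside, z up
- spare_cap: bystander: loose blue cap, 34 mm in diameter, 20 mm high; origin at the middle of its underside, z up
- notes: bystander: pad 90 (x) by 120 (y) by 12 mm with a pen on it; origin at the middle of its underside, z up
There are look-alikes about, which are no part of the job. Leave any yellow look-alike of the part that bears tube_b_center alone.

How it is judged (in metres and radians):
On the way, in this order (a step that is already met when the one before it is completed fails the run):
1. the bar is lifted clear of both brackets while both wide tubes are still in the cradle (height (world z) of bar_grip above 0.156 m and contact force between bar and cradle below 0.1 N and distance of each of tube_a_center, tube_b_center from where it was at the start of the episode below 0.02 m), for 0.1 s.
2. the bar lies on the mat, handle up, let go, while both wide tubes are still in the cradle (x of bar_grip in the frame of mat_top between -0.03 and 0.03 m and y of bar_grip in the frame of mat_top between -0.05 and 0.05 m and z of bar_grip in the frame of mat_top between 0.031 and 0.043 m and angle between the y axis of bar_grip and the y axis of mat_top, either way round below 0.26 rad and angle between bar_grip's own z axis and vertical below 0.15 rad and contact force between bar and the fingers below 0.1 N and distance of each of tube_a_center, tube_b_center from where it was at the start of the episode below 0.02 m), for 0.1 s.
At the end, for the whole second after the job is handed in: Bar at rest on the mat, handle up (9 deg), middle within 30 mm across, 50 mm along, in line (15 deg). Each wide tube at rest on both rails of its own lane: middle within 16 mm along, 6 mm across, 5 mm in height, in line (7 deg). Slim tube within 15 mm of its start in the cradle (x of bar_grip in the frame of mat_top between -0.03 and 0.03 m and y of bar_grip in the frame of mat_top between -0.05 and 0.05 m and z of bar_grip in the frame of mat_top between 0.031 and 0.043 m and angle between the y axis of bar_grip and the y axis of mat_top, either way round below 0.26 rad and angle between bar_grip's own z axis and vertical below 0.15 rad and linear speed of each of bar, tube_a, tube_b below 0.02 m/s and x of tube_a_center in the frame of lane0 between -0.016 and 0.016 m and z of tube_a_center in the frame of lane0 between -0.005 and 0.005 m and (y of tube_a_center in the frame of lane0 between -0.006 and 0.006 m or y of tube_a_center in the frame of lane0 between 0.068 and 0.08 m) and angle between the x axis of each of tube_a_center, tube_b_center and the x axis of lane0, either way round below 0.12 rad and x of tube_b_center in the frame of lane0 between -0.016 and 0.016 m and z of tube_b_center in the frame of lane0 between -0.005 and 0.005 m and (y of tube_b_center in the frame of lane0 between -0.006 and 0.006 m or y of tube_b_center in the frame of lane0 between 0.068 and 0.08 m) and distance between tube_a_center and tube_b_center above 0.05 m and distance of slim_center from where it was at the start of the episode below 0.015 m); the robot touches nothing.
It fails at once if a bystander (bottle, beaker, jar, loose cap, pad) is moved more than 30 mm (distance of any of reagent, beaker, jar, spare_cap, notes from where it was at the start of the episode above 0.03 m).
It fails at once if a wide tube is dropped or banged onto the tray (more than 40 N) (contact force between any of tube_a, tube_b and tray above 40 N).
It fails at once if the slim tube is taken out (moved more than 40 mm) (distance of slim_center from where it was at the start of the episode above 0.04 m).
It also fails if it takes over 72 s, if anything falls off the work surface, if the arm or the gripper's body presses on something with over 40 N, if the wrist force passes 120 N, or if a joint passes its speed limit or range.

ROBOT

A 7-joint arm with a two-finger parallel gripper is mounted at the origin on the work surface. World frame = base frame: x ahead of the robot, y to its left, z up, the work surface at z = 0. Lengths are in mm, angles in degrees, forces in N, time in s.
With the tool pointing down it reaches from about 400 to 850 mm from the base axis. Payload 4.4 kg.
Tool frame: the origin (TCP) lies midway between the tips of the shut fingers; the grasp point (between the pads) lies r.tcp_to_grasp behind it (r.tcp_to_grasp is the distance from the TCP to the grasp point, in mm); z points along the fingers, y is the direction in which the jaws open and shut (so a half turn about z gives the same grasp; the last joint's range is limited). The gripper opens to 94 mm and grips with 3 to 60 N. Pads are 16 mm wide; open, the fingers measure 119 mm over their backs; the gripper's body (75 mm by 177 mm) begins 78 mm behind the grasp point.
Start: joints at [64.24, 36.005, 2.206, 86.941, -1.547, 57.084, -1.146], TCP at [243.42, -602.715, 179.678] pointing down, gripper open.
Joint ranges: [-175.42, 175.42], [-21.48, 121.26], [-71.46, 75.88], [10.55, 141.38], [-63.04, 243.04], [13.31, 113.54], [-168.57, 168.57]. Speed limits (degrees/s): [147.25, 147.25, 180, 180, 180, 180, 180].

INTERFACE

Orientations are given as a 3x3 rotation matrix whose columns are the frame's x, y, z axes.
In Python, from rig import r, capture gives the robot as it stands.
- The arm moves only by the shell command python3 -m crank 'ROWS' [OPENING]. ROWS is JSON, a list of rows, each a list of 6 numbers: the shift along the tool's x, y, z in cm, then the turn, a rotation vector about the tool's x, y, z in degrees. In form: [[x, y, z, rx, ry, rz], ...]. A call has exactly 5 rows; each row is the pose to reach, as a shift and turn from the pose commanded when the call began, along the tool's axes at that moment; what a row does not reach only later rows make up. A row lasts 1/8 s, in which the tool goes at most 62.5 mm and 10.7 degrees, less where a joint would pass 70% of its speed; a pose out of reach is approached as far as the arm can. A call with a gripper value outside its range is refused whole. OPENING is the closure, from 0 (fully open) to 1 (shut), set as the call begins (- or left out, the last holds). The fingers move at their own pace and stop on an object; the grip force is fixed at half the most. Time passes only in rows, so rows that repeat a pose let the fingers close, or fill a call up. It gives the time, the measured TCP pose, the force and the opening at its end, in the units of the state.
- r.read_state(): the state, without advancing time (a new reading comes with each control period).
- capture(name): name is "scene" or "top" or "wrist"; returns a dict with "color" (420x560x3 uint8, red, green, blue), "vfov" (degrees; the focal length in pixels is half the picture's height over the tangent of half this angle, whatever the lens; pixels are square), "cx", "cy" (the principal point, pixels), "position" and "rotation" of the camera in the world; the wrist camera has in their place "T_tool_cam" (4x4, takes a point from camera to tool coordinates, whose origin is the TCP and whose axes are the flange's). Camera axes: x right, y up, looking along -z (the intrinsics and any distortion apply to the point x, -y, -z); pixel columns grow to the right and rows downward; lengths in mm; the calibration is good to about 2 mm. A picture is of the moment at which its call begins: read the wrist's pose just before it. There is no depth.
- r.job_done(): hands the job in, once; it reports no verdict.
The state is a dict: "time": time; "joints": joint angles; "dq": joint speeds; "effort": joint torques, N m; "tool_pos": TCP position; "orientation": TCP orientation; "force": force on the tool from outside, world axes, zero at the start; "wrist_torque": the same for the moment, N m; "grip_width": finger opening in mm.
Only numpy, scipy, OpenCV 4.12 (cv2) and the standard library are available. Lean on these libraries where they do the work, as an engineer would, in place of code of your own. Each camera call takes 0.05 s, during which the arm holds its last target.

## Working session

There is one attempt and no reset: what is moved stays moved. The work goes in short steps, Python scripts to look and compute and a shell command to move; the robot and the scene stay as the last step left them, time stands still between calls to the robot, and variables do not carry over. Pictures are saved under pics/ and viewed, and the job is handed in when it is done.

```bash
ls; mkdir -p pics
python3 - <<'E'
from rig import r,capture
import cv2,json
print(r.read_state(), r.tcp_to_grasp)
for n in("scene","top","wrist"):
    c=capture(n); cv2.imwrite(f"pics/{n}0.png",c["color"][:,:,::-1])
    print(n,{k:(v.tolist() if hasattr(v,'tolist') else v) for k,v in c.items() if k!="color"})
E
```

```text
pics
{'time': 0.0, 'joints': array([64.23947111, 36.0554594 ,  2.20189379, 86.9947647 , -1.54772277,
       57.08416361, -1.14524731]), 'dq': array([ 0.01766486, -0.02403351,  0.14088634,  0.01057047,  0.02828263,
        0.00724384,  0.13448087]), 'effort': array([ 9.59658937e-04, -5.49722815e+01,  1.14375483e+00, -1.86631161e+01,
       -5.21271606e-02,  2.36598600e-02,  1.38428427e-04]), 'tool_pos': array([ 243.16786115, -602.04228664,  178.79994307]), 'orientation': array([[ 9.27240697e-01,  3.74465241e-01, -6.87318513e-04],
       [ 3.74465872e-01, -9.27239150e-01,  1.69403111e-03],
       [-2.95286614e-06, -1.82815191e-03, -9.99998329e-01]]), 'force': array([-0.60894471,  0.40545749,  0.29037856]), 'wrist_torque': array([ 0.00234711, -0.04767143,  0.02206172]), 'grip_width': 94.65119167851824} 18.8
scene {'vfov': 53.477519565325075, 'cx': 276.2323756646697, 'cy': 210.73726498970842, 'position': [1359.779886429603, 889.3126136830126, 916.2188241760654], 'rotation': [[-0.7684524818818742, -0.3460241783989884, 0.538282501157982], [0.639827976812752, -0.4286902456185577, 0.6378438942242853], [0.010047048187817308, 0.8345609272394712, 0.5508240331974504]]}
top {'vfov': 49.96854932174402, 'cx': 281.5165966420497, 'cy': 219.28776946956134, 'position': [406.28118510549035, -29.808437495776506, 1282.9131425765522], 'rotation': [[0.017428872952815574, 0.9873500045815743, -0.1575950596952831], [-0.999766427594569, 0.01922425974648218, 0.00987512491025812], [0.012779852987731452, 0.15738613754065198, 0.9874544440467352]]}
wrist {'vfov': 69.70793192847655, 'cx': 279.48395165759706, 'cy': 213.75728434878823, 'T_tool_cam': [[0.0002706056238452848, 0.9593508737607978, 0.28221592404927703, 83.0834973122387], [0.999999922276169, -0.00017868293289902585, -0.00035145421132436004, 0.6569170635638555], [-0.0002867407357010072, 0.2822159972198608, -0.9593508475489804, -205.1962558477966], [0.0, 0.0, 0.0, 1.0]]}
```

View pics/scene0.png

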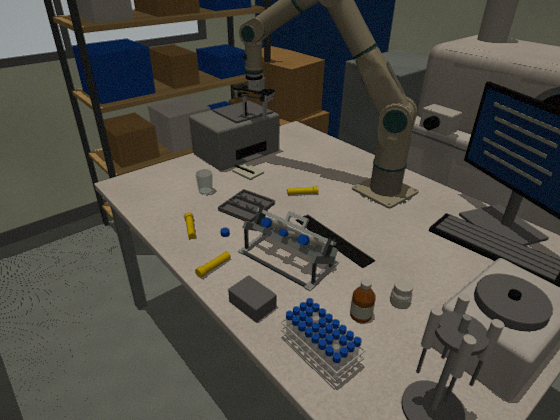

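View pics/top0.png

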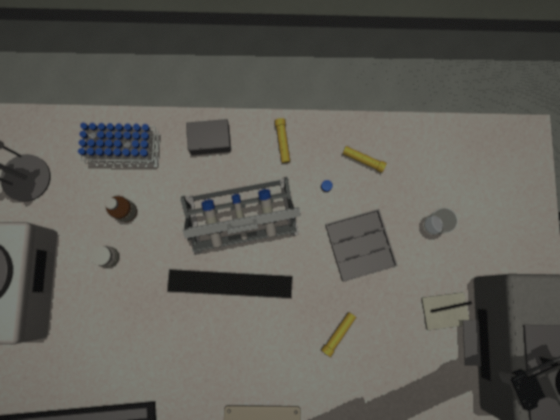

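View pics/wrist0.png

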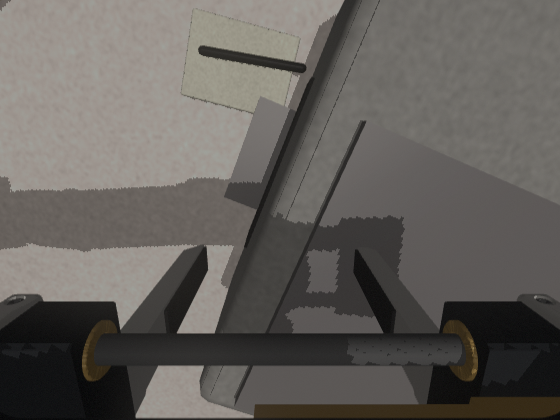

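```bash
cat > h.py <<'E'
import numpy as np,cv2
from rig import r,capture
def cam(name):
    s=r.read_state()
    c=capture(name)
    f=210/np.tan(np.radians(c["vfov"]/2))
    if name=="wrist":
        T=np.array(c["T_tool_cam"]); R=np.array(s["orientation"])
        Rc=R@T[:3,:3]; p=R@T[:3,3]+np.array(s["tool_pos"])
    else: Rc=np.array(c["rotation"]);p=np.array(c["position"])
    return dict(img=c["color"][:,:,::-1].copy(),f=f,cx=c["cx"],cy=c["cy"],R=Rc,p=p)
def ray(c,u,v):
    d=np.array([(u-c["cx"])/c["f"],-(v-c["cy"])/c["f"],-1.]); d=c["R"]@d; return d/np.linalg.norm(d)
def atz(c,u,v,z):
    d=ray(c,u,v); return c["p"]+d*(z-c["p"][2])/d[2]
def proj(c,P):
    q=c["R"].T@(np.array(P)-c["p"]); return np.array([c["cx"]+c["f"]*q[0]/-q[2],c["cy"]-c["f"]*q[1]/-q[2]])
def tri(obs):
    A=np.zeros((3,3));b=np.zeros(3)
    for c,u,v in obs:
        d=ray(c,u,v);M=np.eye(3)-np.outer(d,d);A+=M;b+=M@c["p"]
    return np.linalg.solve(A,b)
E
python3 - <<'E'
from h import *
c=cam("top")
im=c["img"][165:310,90:410]
cv2.imwrite("pics/topz.png",cv2.resize(im,None,fx=2.5,fy=2.5,interpolation=cv2.INTER_CUBIC)*1)
s=cam("scene"); im=s["img"][175:300,200:400]
cv2.imwrite("pics/scz.png",cv2.resize(im,None,fx=4,fy=4,interpolation=cv2.INTER_CUBIC))
E
```

```text
(no output)
```

View pics/topz.png

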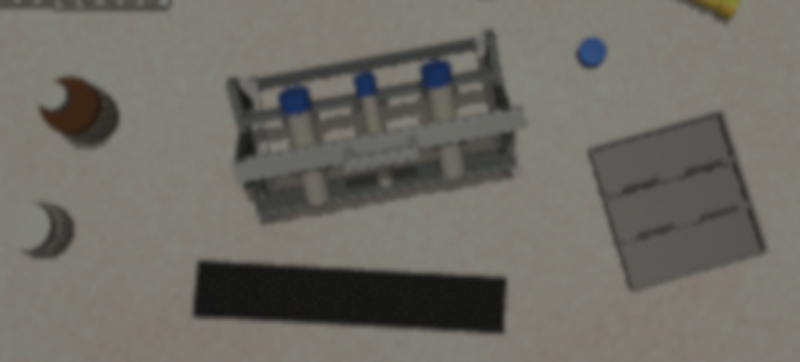

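View pics/scz.png

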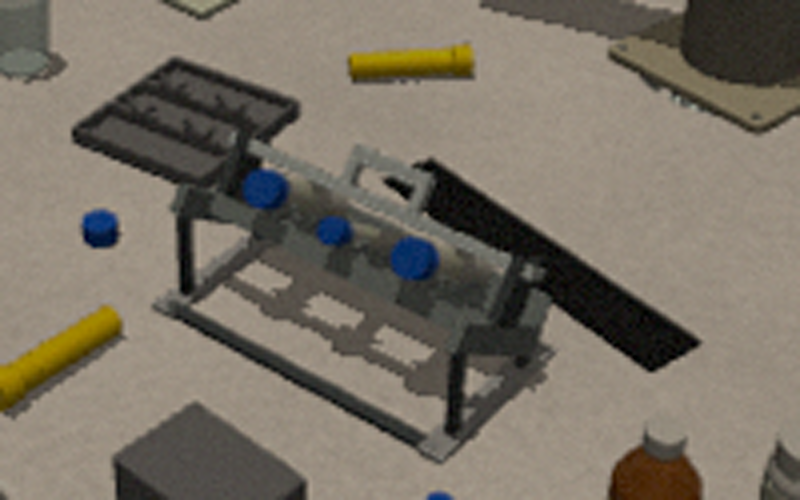

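Run:
```python
from h import *
c=cam("top")
def P(X,Y,z): return atz(c,90+(X+.5)/2.5-.5,165+(Y+.5)/2.5-.5,z)
np.set_printoptions(precision=1,suppress=True)
m=[P(200,262,4),P(505,280,4),P(503,332,4),P(194,317,4)]
print("mat",np.mean(m,0),[np.linalg.norm(m[i]-m[(i+1)%4]) for i in range(4)], np.degrees(np.arctan2(*(m[0]-m[1])[:2])))
t=[P(590,150,19),P(722,113,19),P(765,250,19),P(633,290,19)]
print("tray",np.mean(t,0),[np.linalg.norm(t[i]-t[(i+1)%4]) for i in range(4)],np.degrees(np.arctan2(*(t[0]-t[1])[:2])))
b=[P(240,170,125),P(523,118,125)]
print("bar",b,np.mean(b,0),np.linalg.norm(b[0]-b[1]),np.degrees(np.arctan2(*(b[0]-b[1])[:2])))
for n,X,Y in (("amber",70,105),("jar",35,235),("cap",592,55)): print(n,P(X,Y,20))
```

```text
mat [424.4  98.9   4. ] [np.float64(344.0454993191157), np.float64(57.797222930199354), np.float64(345.7215899479238), np.float64(61.29762350636538)] 2.329950313111701
tray [ 539.7 -267.1   19. ] [np.float64(157.72847719424078), np.float64(161.86990727317172), np.float64(155.7854775101078), np.float64(163.96434035225744)] -16.830231749801573
bar [array([551.2, 205.4, 125. ]), array([611.5, -86.4, 125. ])] [581.3  59.5 125. ] 298.0091042083288 -11.67290188179162
amber [634.9 422.9  20. ]
jar [487.1 450.8  20. ]
cap [ 705.2 -170.1   20. ]
```

```bash
python3 -m crank '[[0,0,-6,0,0,-10],[3,-3,-11,0,0,-20],[6,-6,-16,0,0,-30],[10,-10,-20,0,0,-40],[14,-14,-22,0,0,-50]]' 0
cat >> h.py <<'E'
from scipy.spatial.transform import Rotation as Ro
np.set_printoptions(precision=2,suppress=True)
def go(pos,R):
    s=r.read_state(); R0=np.array(s["orientation"])
    d=R0.T@(np.array(pos)-np.array(s["tool_pos"]))/10
    rv=np.degrees(Ro.from_matrix(R0.T@np.array(R)).as_rotvec())
    print("t",round(s["time"],2),"pos",np.array(s["tool_pos"]),"delta cm",d,"deg",rv,"rows>=",np.linalg.norm(d)/6.25,np.linalg.norm(rv)/10.7,"j",np.array(s["joints"]),"F",np.array(s["force"]))
def frame(yaw,tilt=0):
    "cols: x,y,z(normal) of an object with yaw, leaning tilt toward -x"
    return Ro.from_euler("ZY",[yaw,-tilt],degrees=True).as_matrix()
def toolR(xax,zax):
    z=np.array(zax)/np.linalg.norm(zax);x=np.array(xax)-z*np.dot(z,xax);x/=np.linalg.norm(x)
    return np.c_[x,np.cross(z,x),z]
E
python3 - <<'E'
from h import *
F=frame(11.7)
go([480,0,420],toolR(F[:,1],[0,0,-1]))
E
```

```text
time: 0.92
tool_pos: [317.9, -428.1, 397.9]
orientation: [[0.305, 0.952, 0.002], [0.952, -0.305, -0.002], [-0.002, 0.002, -1.0]]
force: [0.6, 0.1, -0.3]
grip_width: 93.7
t 0.93 pos [ 317.88 -428.08  397.9 ] delta cm [45.71  2.39 -2.29] deg [  0.1    0.13 -29.45] rows>= 7.332551463965762 2.752656712082902 j [ 59.13  16.57 -12.27  84.62   3.56  79.03  28.94] F [ 0.57  0.12 -0.26]
```

```bash
python3 -m crank '[[5.5,0,0,0,0,-6],[11.5,0,0,0,0,-12],[17.5,0.5,0,0,0,-18],[23.5,1,-1,0,0,-24],[29.5,2,-2,0,0,-29.5]]';  python3 - <<'E'
from h import *
F=frame(11.7)
go([480,0,420],toolR(F[:,1],[0,0,-1]))
E
```

```text
time: 1.55
tool_pos: [427.7, -152.7, 416.6]
orientation: [[-0.202, 0.979, 0.001], [0.979, 0.202, -0.001], [-0.001, 0.0, -1.0]]
force: [0.3, -0.4, -0.8]
grip_width: 93.6
t 1.55 pos [ 427.68 -152.71  416.56] delta cm [13.9   8.21 -0.36] deg [ 0.02  0.06 -0.06] rows>= 2.5834065959752444 0.00796619076157748 j [ 38.81   9.12 -27.34  92.31   4.29  79.56  22.63] F [ 0.28 -0.39 -0.81]
```

```bash
cat >> h.py <<'E'
import pickle
def snap(n,w="wrist"):
    c=cam(w); cv2.imwrite(f"pics/{n}.png",c["img"]); pickle.dump(c,open(f"{n}.pkl","wb")); return c
def load(n): return pickle.load(open(f"{n}.pkl","rb"))
E
python3 -c "
from h import *
snap('w1')"; python3 -m crank '[[6,1,0,0,0,0],[12,2.5,0,0,0,0],[18,4,0,0,0,0],[24,6,0,0,0,0],[24,6,0,0,0,0]]'; python3 -c "
from h import *
snap('w2')"
```

```text
time: 2.22
tool_pos: [437.8, 97.7, 416.3]
orientation: [[-0.209, 0.978, 0.001], [0.978, 0.209, 0.002], [0.002, 0.001, -1.0]]
force: [-0.2, -1.0, -0.1]
grip_width: 94.0
```

View pics/w1.png

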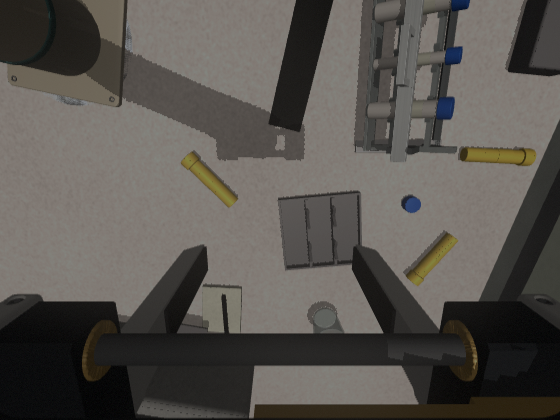

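View pics/w2.png

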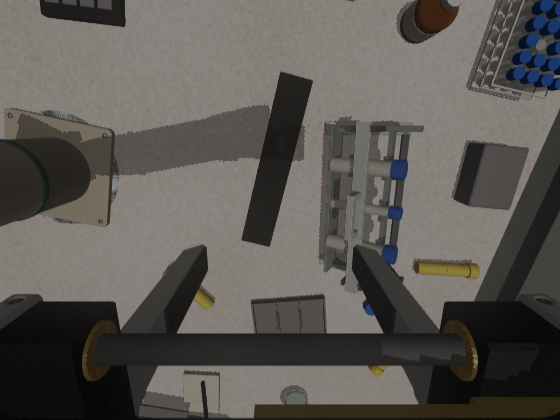

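Run:
```python
from h import *
im=load('w2')["img"]; 
cv2.imwrite("pics/w2z.png",cv2.resize(im[60:300,230:430],None,fx=2.5,fy=2.5,interpolation=cv2.INTER_CUBIC))
im=load('w1')["img"]
cv2.imwrite("pics/w1z.png",cv2.resize(im[180:280,260:380],None,fx=5,fy=5,interpolation=cv2.INTER_CUBIC))
cv2.imwrite("pics/w1y.png",cv2.resize(im[0:170,340:480],None,fx=3.5,fy=3.5,interpolation=cv2.INTER_CUBIC))
```

```text
(no output)
```

View pics/w2z.png

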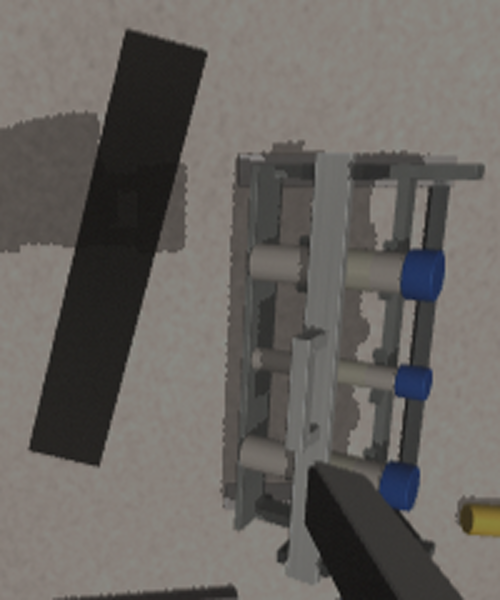

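View pics/w1z.png

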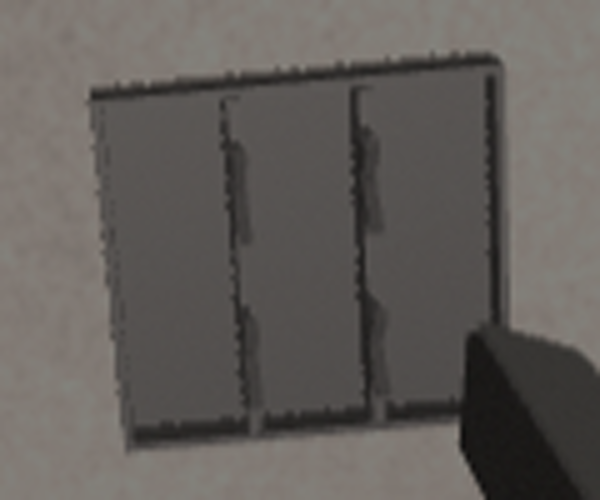

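View pics/w1y.png

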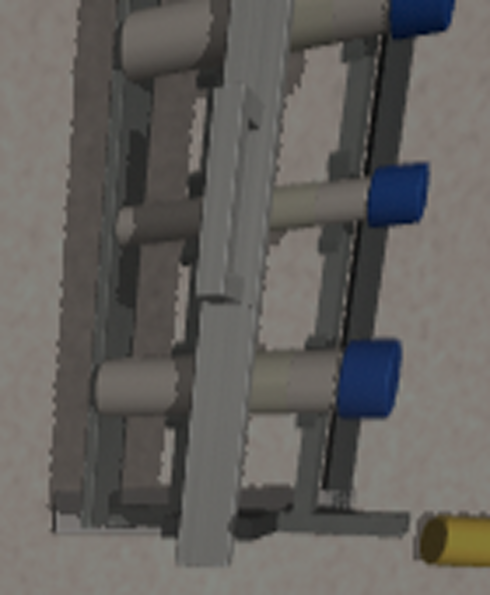

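Run:
```python
from h import *
C={'w1':load('w1'),'w2':load('w2'),'top':cam('top'),'scene':cam('scene')}
C['top']['img']=cv2.imread('pics/top0.png');C['scene']['img']=cv2.imread('pics/scene0.png')
pickle.dump(C,open('C.pkl','wb'))
for k,c in C.items():
    h=cv2.cvtColor(c['img'],cv2.COLOR_BGR2HSV)
    m=cv2.inRange(h,(105,120,40),(130,255,255))
    n,_,st,ce=cv2.connectedComponentsWithStats(m)
    print(k,[(ce[i].round(1).tolist(),int(st[i,4]),st[i,:4].tolist()) for i in range(1,n) if 15<st[i,4]<800 ])
```

```text
w1 [([459.5, 4.2], 165, [451, 0, 19, 11]), ([453.0, 55.4], 264, [445, 47, 17, 18]), ([444.8, 107.8], 335, [436, 97, 18, 22]), ([412.2, 204.5], 185, [405, 197, 16, 16])]
w2 [([545.7, 5.1], 148, [537, 0, 17, 13]), ([557.2, 8.8], 61, [555, 2, 5, 14]), ([545.8, 24.0], 329, [531, 15, 29, 20]), ([531.5, 39.2], 152, [524, 32, 15, 16]), ([556.3, 47.0], 68, [548, 41, 12, 14]), ([538.8, 59.9], 453, [513, 50, 47, 21]), ([534.9, 76.9], 493, [507, 67, 53, 23]), ([398.7, 169.6], 293, [391, 160, 17, 20]), ([394.9, 212.7], 164, [388, 207, 15, 13]), ([389.4, 253.8], 227, [382, 245, 16, 19]), ([368.6, 309.5], 64, [365, 304, 9, 11])]
top [([83.2, 134.2], 32, [80, 131, 7, 7]), ([326.2, 185.6], 76, [322, 181, 10, 10]), ([264.0, 194.5], 89, [259, 190, 11, 10]), ([235.7, 198.6], 49, [233, 195, 7, 8]), ([207.6, 205.0], 88, [203, 200, 11, 10])]
scene [([224.2, 4.1], 456, [199, 0, 52, 11]), ([259.3, 2.6], 26, [255, 0, 9, 6]), ([377.9, 19.9], 760, [356, 0, 39, 53]), ([80.0, 68.5], 238, [72, 45, 17, 50]), ([491.5, 98.8], 21, [486, 95, 13, 8]), ([504.1, 100.0], 23, [499, 96, 10, 8]), ([509.0, 103.6], 22, [505, 100, 9, 9]), ([218.5, 104.8], 87, [208, 102, 23, 8]), ([488.6, 109.4], 49, [482, 103, 12, 14]), ([517.0, 108.0], 16, [513, 105, 8, 8]), ([485.0, 127.5], 184, [474, 112, 21, 28]), ([475.5, 149.4], 68, [471, 139, 12, 22]), ([553.2, 160.6], 18, [551, 158, 5, 7]), ([482.3, 164.0], 18, [479, 161, 8, 7]), ([556.6, 169.4], 29, [553, 164, 7, 13]), ([555.2, 181.8], 35, [550, 177, 10, 10]), ([265.5, 221.9], 93, [260, 217, 12, 11]), ([224.5, 231.9], 62, [221, 228, 8, 9]), ([283.1, 232.3], 54, [279, 229, 9, 8]), ([303.0, 239.4], 97, [298, 234, 11, 11])]
```

Run:
```python
from h import *
C=pickle.load(open('C.pkl','rb'))
obs={'spare':dict(w1=(412.2,204.5),top=(326.2,185.6),scene=(224.5,231.9)),
'R':dict(w1=(444.8,107.8),w2=(389.4,253.8),top=(264,194.5),scene=(265.5,221.9)),
'S':dict(w1=(453,55.4),w2=(394.9,212.7),top=(235.7,198.6),scene=(283.1,232.3)),
'L':dict(w2=(398.7,169.6),top=(207.6,205),scene=(303,239.4))}
for n,o in obs.items():
    P=tri([(C[k],*uv) for k,uv in o.items()]); print(n,P,{k:(np.array(uv)-proj(C[k],P)).round(1).tolist() for k,uv in o.items()})
def w2(X,Y): return (C['w2'],230+(X+.5)/2.5-.5,60+(Y+.5)/2.5-.5)
def w1y(X,Y): return (C['w1'],340+(X+.5)/3.5-.5,0+(Y+.5)/3.5-.5)
def w1z(X,Y): return (C['w1'],260+(X+.5)/5-.5,180+(Y+.5)/5-.5)
m=[atz(*w2(*p),4) for p in((127,30),(207,50),(98,466),(30,449))]
print("mat",np.mean(m,0),[np.linalg.norm(m[i]-m[(i+1)%4]) for i in range(4)],m)
t=[atz(*w1z(*p),19) for p in((90,90),(500,57),(129,450))]
print("tray",(t[1]+t[2])/2,t,np.linalg.norm(t[0]-t[1]),np.linalg.norm(t[0]-t[2]))
print("barR",[tri([w1y(*a),w2(*b)]) for a,b in (((178,565),(287,578)),((230,565),(318,582)))])
```

```text
spare [ 712.45 -170.77   11.9 ] {'w1': [1.1, 1.1], 'top': [-0.2, 0.7], 'scene': [0.3, 0.3]}
R [657.61   4.7  126.53] {'w1': [0.0, 0.3], 'w2': [0.5, 0.1], 'top': [-0.4, 0.7], 'scene': [-0.3, 0.0]}
S [645.77  78.78 121.15] {'w1': [0.1, 0.7], 'w2': [0.4, 0.4], 'top': [-0.4, 0.5], 'scene': [-0.0, 0.1]}
L [626.18 151.49 126.31] {'w2': [0.6, 0.5], 'top': [-0.2, 0.5], 'scene': [-0.1, 0.1]}
mat [427.79  99.25   4.  ] [np.float64(62.01761153094553), np.float64(348.6044106376491), np.float64(61.45564913125255), np.float64(346.2344225900949)] [array([403.22, 273.29,   4.  ]), array([465.23, 272.39,   4.  ]), array([452.04, -75.96,   4.  ]), array([390.67, -72.71,   4.  ])]
tray [ 542.06 -267.65   19.  ] [array([ 436.88, -213.26,   19.  ]), array([ 597.78, -165.96,   19.  ]), array([ 486.33, -369.35,   19.  ])] 167.71609823446826 163.7342054444433
barR [array([605.89, -91.75, 111.41]), array([627.22, -86.51, 118.35])]
```

```bash
cat > ov.py <<'E'
from h import *
def box(c,im,P,R,size,col,s):
    h=np.array(size)/2
    cs=[np.array(P)+R@(h*np.array([a,b,d])) for a in(-1,1) for b in(-1,1) for d in(-1,1)]
    q=[proj(c,p)*s+ (s-1)/2 for p in cs]
    for i in range(8):
        for j in range(i):
            if bin(i^j).count("1")==1: cv2.line(im,tuple(int(v) for v in q[i].round()),tuple(int(v) for v in q[j].round()),col,1,cv2.LINE_AA)
def crop(im,s,x0,y0,w,h): return im[y0*s:(y0+h)*s,x0*s:(x0+w)*s]
E
python3 - <<'E'
from ov import *
C=pickle.load(open('C.pkl','rb'))
F=frame(12.07,35); G=np.array([567.5,62.2,139.2])
mid=np.array([597.8,68.7,95]);
print(F)
out=[]
for k,(x,y,w,h) in (('w1',(340,0,140,170)),('w2',(300,110,140,200)),('scene',(230,200,120,90))):
    c=C[k];s=4 if k!='scene' else 6; im=cv2.resize(c['img'],None,fx=s,fy=s,interpolation=cv2.INTER_CUBIC)
    box(c,im,G,F,(12,78,14),(0,255,0),s)
    box(c,im,G-F[:,2]*32,F,(24,310,10),(0,0,255),s)
    for o in(-75,75): box(c,im,mid+F[:,1]*o,F,(130,28,28),(255,255,0),s)
    im=crop(im,s,x,y,w,h)
    cv2.imwrite(f"pics/ov_{k}.png",cv2.resize(im,None,fx=.75,fy=.75) if k=='w2' else im)
E
```

```text
[[ 0.8  -0.21 -0.56]
 [ 0.17  0.98 -0.12]
 [ 0.57 -0.    0.82]]
```

View pics/ov_w1.png

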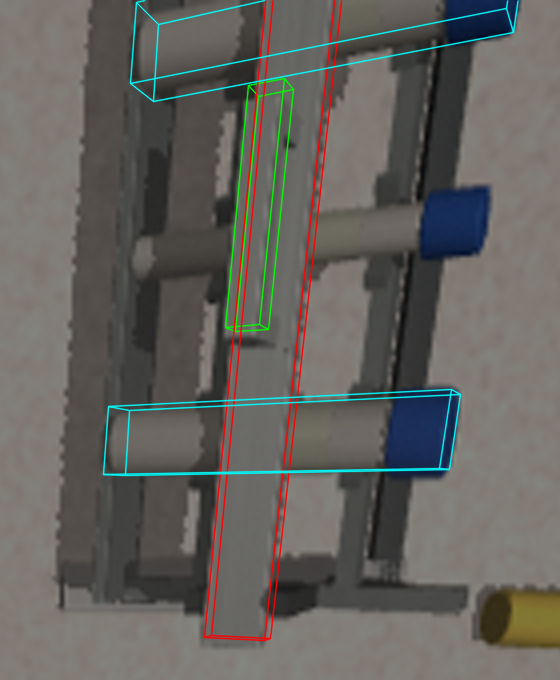

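View pics/ov_w2.png

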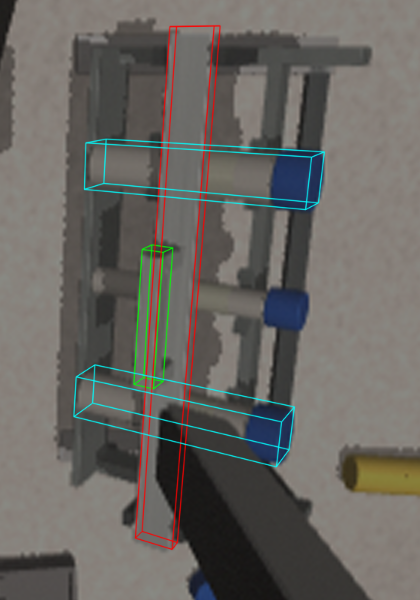

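View pics/ov_scene.png

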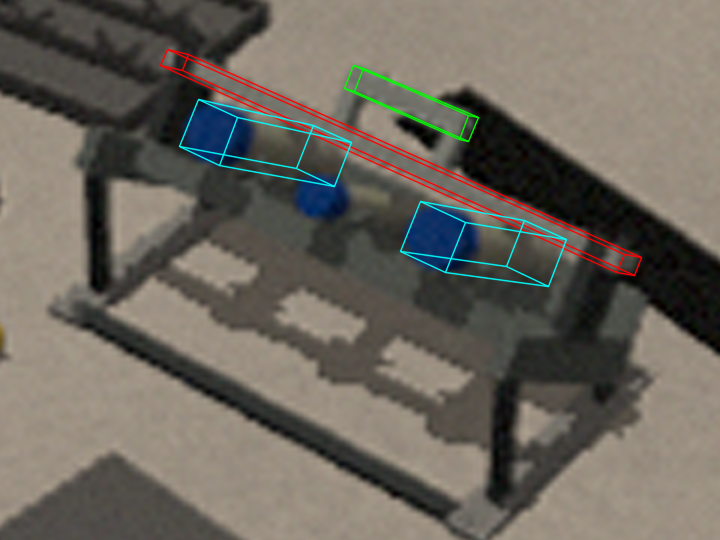

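```bash
cat >> h.py <<'E'
F=frame(12.07,35); G=np.array([568.2,58.8,139.2]); n=F[:,2]
E
python3 - <<'E'
from h import *
go(G+n*90,toolR(F[:,1],-n))
E
```

```text
t 2.38 pos [438.57  91.27 415.74] delta cm [-5.79  6.92 20.28] deg [-35.03   0.26  -0.63] rows>= 3.551577319854594 3.2746093746150517 j [ 16.86   9.59 -38.85  92.89   6.14  79.71 -11.3 ] F [-0.57  0.24  0.39]
```

```bash
python3 -m crank '[[-1.5,1.7,5,-9,0,-0.6],[-3,3.5,10,-18,0,-0.6],[-4.5,5.2,15.5,-27,0,-0.6],[-5.8,6.9,20.3,-35,0.3,-0.6],[-5.8,6.9,20.3,-35,0.3,-0.6]]';  python3 - <<'E'
from h import *
go(G+n*90,toolR(F[:,1],-n))
snap('w3')
E
```

```text
time: 3.0
tool_pos: [509.2, 2.8, 256.4]
orientation: [[-0.125, 0.892, 0.435], [0.985, 0.166, -0.057], [-0.123, 0.421, -0.899]]
force: [0.5, -1.4, -0.6]
grip_width: 93.8
t 3.0 pos [509.18   2.77 256.41] delta cm [ 4.88 -0.32  4.02] deg [-10.18   8.53  -0.66] rows>= 1.0132503096084478 1.2427995572250696 j [ 30.16   9.82 -45.08 127.98  39.39  25.29 -37.28] F [ 0.45 -1.36 -0.62]
```

View pics/w3.png

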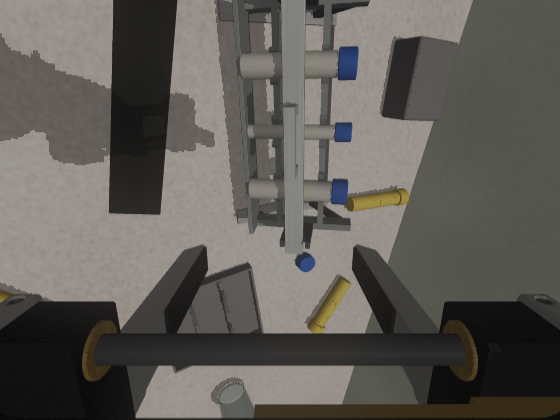

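```bash
python3 -m crank '[[2.5,-0.2,2,-5,4,-0.5],[4.9,-0.3,4,-10,8.5,-0.6],[4.9,-0.3,4,-10,8.5,-0.6],[4.9,-0.3,4,-10,8.5,-0.6],[4.9,-0.3,4,-10,8.5,-0.6]]';  python3 - <<'E'
from h import *
go(G+n*90,toolR(F[:,1],-n))
E
```

```text
time: 3.68
tool_pos: [518.5, 49.9, 214.0]
orientation: [[-0.21, 0.803, 0.558], [0.978, 0.171, 0.121], [0.002, 0.571, -0.821]]
force: [0.0, -0.9, 0.8]
grip_width: 94.3
t 3.67 pos [518.49  49.94 214.03] delta cm [-0.17 -0.16  0.02] deg [-0.17 -0.1  -0.02] rows>= 0.03767147590107157 0.01835784228719797 j [  41.9    19.71  -60.75  139.47  108.63   17.84 -103.78] F [ 0.   -0.86  0.75]
```

Run:
```python
from ov import *
c=snap('w4'); im=c['img'].copy()
box(c,im,G,F,(12,78,14),(0,255,0),1); box(c,im,G-F[:,2]*32,F,(24,310,10),(0,0,255),1)
mid=np.array([597.8,68.7,95])
for o in(-75,75): box(c,im,mid+F[:,1]*o,F,(130,28,28),(255,255,0),1)
cv2.imwrite('pics/w4o.png',im)
```

```text
(no output)
```

View pics/w4o.png

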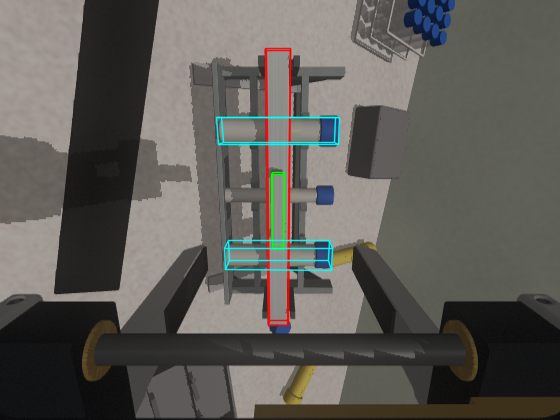

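```bash
python3 -m crank '[[-0.2,-0.2,3,0,0,0],[-0.2,-0.2,6,0,0,0],[-0.2,-0.2,9,0,0,0],[-0.2,-0.2,10.6,0,0,0],[-0.2,-0.2,10.6,0,0,0]]';  python3 - <<'E'
from ov import *
go(G-n*17,toolR(F[:,1],-n))
c=snap('w5'); im=c['img'].copy()
box(c,im,G,F,(12,78,14),(0,255,0),1); box(c,im,G-F[:,2]*32,F,(24,310,10),(0,0,255),1)
cv2.imwrite('pics/w5o.png',im)
E
```

```text
time: 4.35
tool_pos: [576.1, 61.2, 124.5]
orientation: [[-0.21, 0.805, 0.555], [0.978, 0.172, 0.121], [0.001, 0.568, -0.823]]
force: [0.3, 0.1, 0.4]
grip_width: 94.1
t 4.35 pos [576.09  61.24 124.48] delta cm [-0.07  0.17  0.02] deg [-0.38 -0.11  0.02] rows>= 0.029917239767015123 0.03689018435340413 j [  33.31   40.48  -60.22  137.55  121.23   37.86 -111.88] F [0.3  0.12 0.44]
```

View pics/w5o.png

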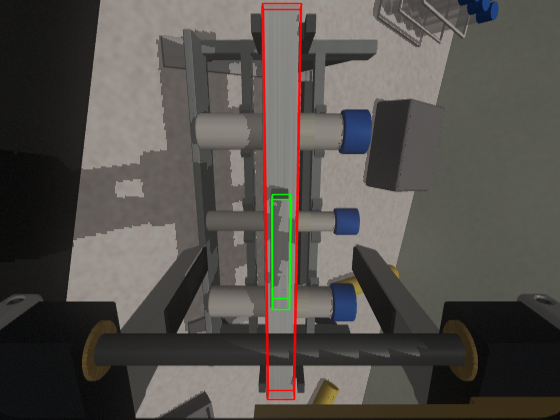

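```bash
python3 -m crank '[[0,0,0,0,0,0],[0,0,0,0,0,0],[0,0,0,0,0,0],[0,0,0,0,0,0],[0,0,0,0,0,0]]' 1;python3 -m crank '[[0,0,0,0,0,0],[0,0,0,0,0,0],[0,0,0,0,0,0],[0,0,0,0,0,0],[0,0,0,0,0,0]]' 1
python3 - <<'E'
from ov import *
go(G-n*17,toolR(F[:,1],-n))
E
```

```text
time: 5.03
tool_pos: [576.1, 63.1, 126.1]
orientation: [[-0.213, 0.802, 0.558], [0.977, 0.174, 0.124], [0.003, 0.571, -0.821]]
force: [-0.1, 0.9, -0.2]
grip_width: 47.3
time: 5.65
tool_pos: [576.1, 63.2, 125.9]
orientation: [[-0.213, 0.802, 0.557], [0.977, 0.173, 0.124], [0.003, 0.571, -0.821]]
force: [-0.1, -0.7, -0.2]
grip_width: 0.6
t 5.65 pos [576.06  63.22 125.93] delta cm [-0.27  0.06  0.12] deg [-0.18 -0.28  0.1 ] rows>= 0.04773459713128544 0.032305816173607844 j [  33.31   40.4   -60.39  137.64  121.48   37.86 -112.13] F [-0.09 -0.72 -0.18]
```

Run:
```python
from ov import *
c=snap('w6')
s=cam('scene'); cv2.imwrite('pics/s6.png',cv2.resize(s['img'][130:300,200:400],None,fx=4,fy=4,interpolation=cv2.INTER_CUBIC)[:600,:800])
```

```text
(no output)
```

View pics/w6.png

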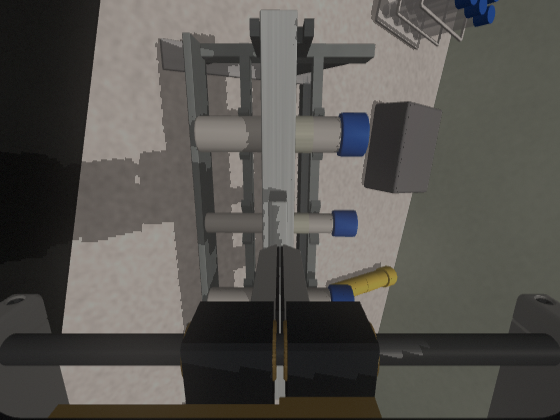

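View pics/s6.png

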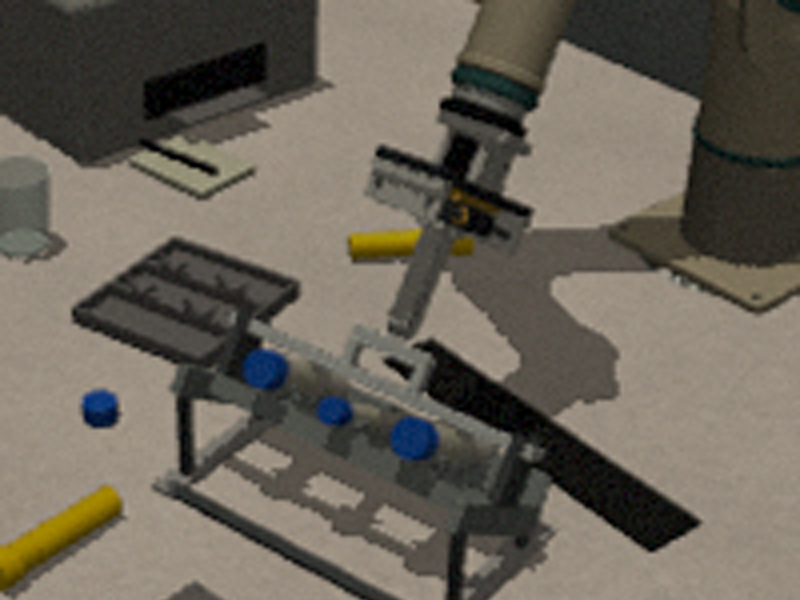

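Run:
```python
from ov import *
s=r.read_state(); T=np.array(s['tool_pos']); R=np.array(s['orientation'])
c=cam('scene')
for d in(0,10,20,30,40,60,80):
  print(d,(proj(c,T-R[:,2]*d)-[200,130])*4, (proj(load('w6'),T-R[:,2]*d)))
print((proj(c,G)-[200,130])*4, proj(load('w6'),G))
```

```text
0 [384.08 364.13] [278.56 242.4 ]
10 [388.43 352.92] [278.51 247.76]
20 [392.78 341.71] [278.45 253.63]
30 [397.14 330.48] [278.38 260.09]
40 [401.5  319.25] [278.31 267.24]
60 [410.24 296.74] [278.13 284.08]
80 [419.   274.18] [277.91 305.45]
[388.19 345.28] [279.1 254.6]
```

Run:
```python
from ov import *
a=load('w6')['img'][170:320,200:360]; b=load('w5')['img'][170:320,200:360]
cv2.imwrite('pics/z6.png',np.hstack([cv2.resize(np.clip(i*2.0,0,255).astype(np.uint8),None,fx=2.5,fy=2.5,interpolation=cv2.INTER_CUBIC) for i in(a,b)]))
```

```text
(no output)
```

View pics/z6.png

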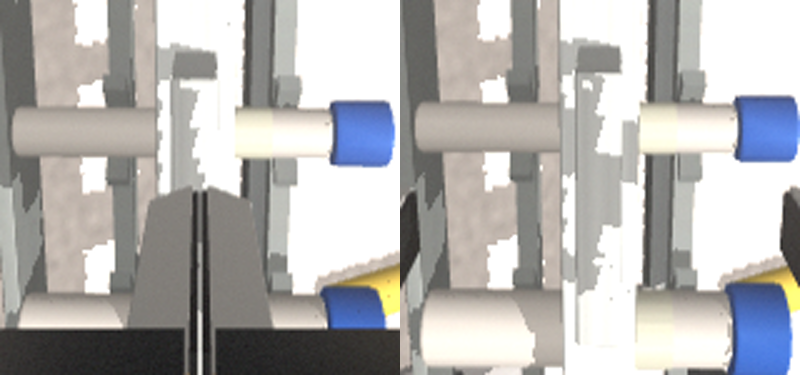

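Run:
```python
from ov import *
s=r.read_state(); T=np.array(s['tool_pos']); R=np.array(s['orientation'])
w=load('w6');c=cam('scene')
for d in(0,10,15,20,25,30,35):
  print(d,proj(w,T-R[:,2]*d+8*R[:,0])[1],proj(w,T-R[:,2]*d+8*R[:,0])+0, (proj(c,T-R[:,2]*d+8*R[:,0])-[200,130])*4,(proj(w,T-R[:,2]*d+47*R[:,1]+8*R[:,0])))
```

```text
0 231.9937859916422 [278.58 231.99] [391.97 367.57] [343.87 232.04]
10 236.92932236438529 [278.52 236.93] [396.33 356.34] [346.84 236.98]
15 239.57232377122153 [278.49 239.57] [398.51 350.72] [348.43 239.63]
20 242.34347600184284 [278.46 242.34] [400.7  345.09] [350.09 242.4 ]
25 245.2523310753857 [278.43 245.25] [402.89 339.46] [351.84 245.31]
30 248.30941450748722 [278.39 248.31] [405.07 333.83] [353.67 248.37]
35 251.52635257040677 [278.36 251.53] [407.26 328.2 ] [355.61 251.59]
```

```bash
python3 -m crank '[[-0.2,0,-0.5,0,0,0],[-0.2,0,-0.5,0,0,0],[-0.2,0,-0.5,0,0,0],[-0.2,0,-0.5,0,0,0],[-0.2,0,-0.5,0,0,0]]' 0;python3 -m crank '[[0,0,0,0,0,0],[0,0,0.8,0,0,0],[0,0,1.6,0,0,0],[0,0,2.3,0,0,0],[0,0,3.0,0,0,0]]' 0
python3 - <<'E'
from ov import *
go(G-n*43,toolR(F[:,1],-n))
c=snap('w7')
s=cam('scene'); cv2.imwrite('pics/s7.png',cv2.resize(s['img'][130:300,200:400],None,fx=4,fy=4,interpolation=cv2.INTER_CUBIC)[:600,:800])
E
```

```text
time: 6.48
tool_pos: [573.7, 60.7, 130.0]
orientation: [[-0.213, 0.802, 0.557], [0.977, 0.173, 0.124], [0.003, 0.571, -0.821]]
force: [0.9, 1.3, 0.1]
grip_width: 47.1
time: 7.1
tool_pos: [590.7, 64.5, 104.8]
orientation: [[-0.213, 0.803, 0.557], [0.977, 0.173, 0.124], [0.003, 0.571, -0.821]]
force: [-0.8, 0.6, -0.8]
grip_width: 93.2
t 7.1 pos [590.67  64.49 104.78] delta cm [-0.09  0.08  0.15] deg [-0.2  -0.29  0.09] rows>= 0.030541986782304412 0.03374521591114506 j [  31.99   44.31  -59.24  136.44  123.84   40.38 -112.45] F [-0.77  0.56 -0.85]
```

View pics/w7.png

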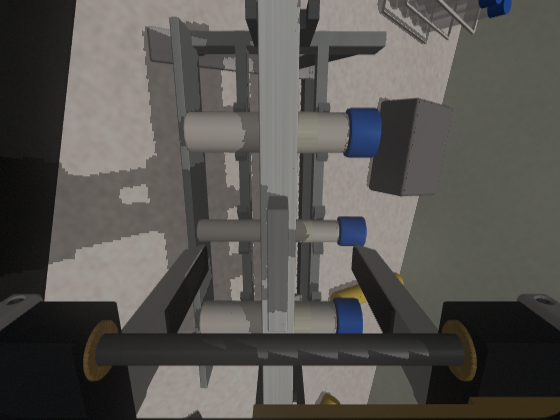

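View pics/s7.png

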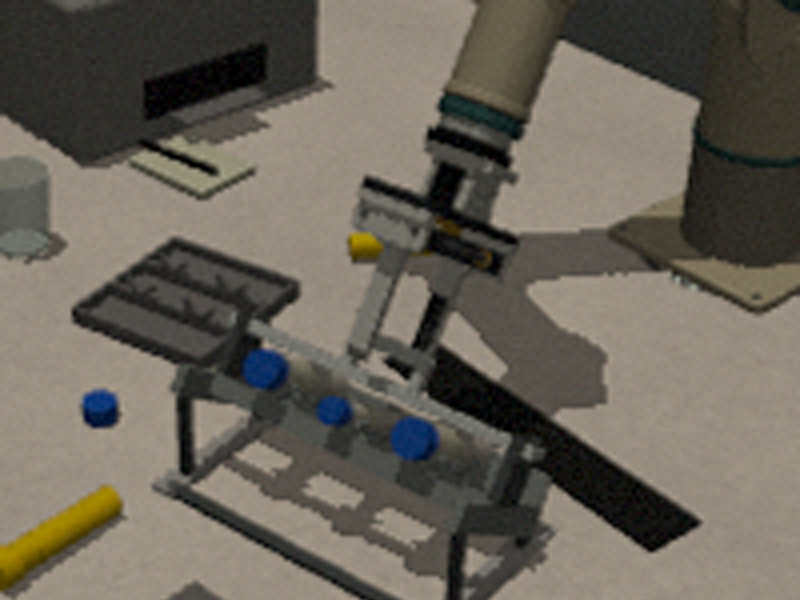

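Fingers now straddle the grip (tips at about (355,350) and (425,365), handle between them). Close.

```bash
python3 -m crank '[[0,0,0,0,0,0],[0,0,0,0,0,0],[0,0,0,0,0,0],[0,0,0,0,0,0],[0,0,0,0,0,0]]' 1;python3 -m crank '[[0,0,0,0,0,0],[0,0,0,0,0,0],[0,0,0,0,0,0],[0,0,0,0,0,0],[0,0,0,0,0,0]]' 1
python3 - <<'E'
from ov import *
go(G+n*30,toolR(F[:,1],-n))
E
```

```text
time: 7.82
tool_pos: [590.5, 64.3, 105.5]
orientation: [[-0.213, 0.802, 0.558], [0.977, 0.174, 0.124], [0.003, 0.571, -0.821]]
force: [0.2, 0.3, -0.1]
grip_width: 47.7
time: 8.45
tool_pos: [589.9, 64.2, 105.0]
orientation: [[-0.213, 0.803, 0.557], [0.977, 0.173, 0.124], [0.003, 0.57, -0.822]]
force: [-0.5, -0.6, -1.2]
grip_width: 11.5
t 8.45 pos [589.94  64.22 105.02] delta cm [-0.04  0.1  -7.08] deg [-0.24 -0.28  0.09] rows>= 1.1336743752679077 0.035392994502237485 j [  32.02   44.22  -59.25  136.5   123.78   40.32 -112.44] F [-0.49 -0.59 -1.17]
```

```bash
python3 -m crank '[[0,0,-1,0,0,0],[0,0,-2,0,0,0],[0,0,-3.5,0,0,0],[0,0,-5.5,0,0,0],[0,0,-7.5,0,0,0]]'
python3 - <<'E'
from ov import *
go([427.8,99.25,41+100-42.0],toolR(frame(-2.3)[:,1],[0,0,-1]))
c=snap('w8')
s=cam('scene'); cv2.imwrite('pics/s8.png',cv2.resize(s['img'][130:300,200:400],None,fx=4,fy=4,interpolation=cv2.INTER_CUBIC)[:600,:800])
E
```

```text
time: 9.07
tool_pos: [547.6, 55.0, 167.8]
orientation: [[-0.214, 0.802, 0.557], [0.977, 0.174, 0.124], [0.002, 0.571, -0.821]]
force: [-0.2, 0.5, -1.6]
grip_width: 11.8
t 9.07 pos [547.6   55.   167.75] delta cm [  6.87 -12.77  -0.48] deg [34.6  -4.58 14.15] rows>= 2.320720882817176 3.52006403692789 j [  37.7    31.67  -62.22  139.19  116.41   30.28 -109.54] F [-0.18  0.51 -1.64]
```

View pics/w8.png

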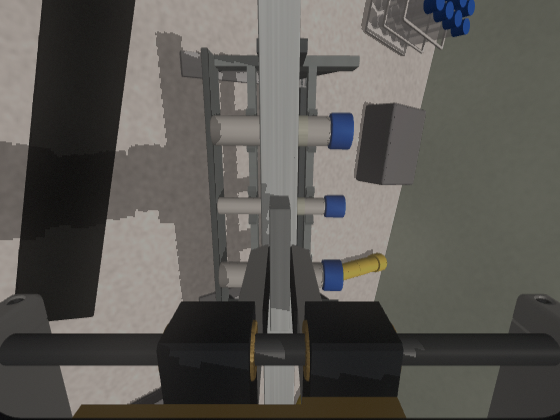

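View pics/s8.png

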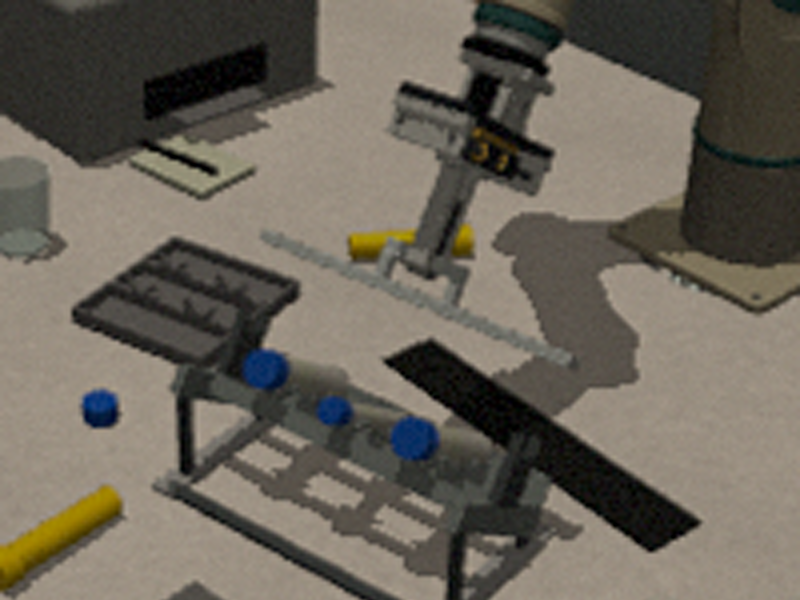

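```bash
python3 - <<'E'
from ov import *
go([427.8,99.25,190],toolR(frame(-2.3)[:,1],[0,0,-1]))
E
python3 -m crank '[[1,-2.5,-2,3,-0.5,1],[2,-5,-3,7,-1,3],[3,-7,-4,10,-1.5,4],[4,-9,-5,14,-2,6],[4.5,-11,-6,18,-2.5,7.5]]'
python3 - <<'E'
from ov import *
go([427.8,99.25,190],toolR(frame(-2.3)[:,1],[0,0,-1]))
E
```

```text
t 9.18 pos [547.98  54.59 168.71] delta cm [ 6.93 -7.62 -7.92] deg [34.74 -4.47 14.19] rows>= 2.079428621534758 3.5315672352459937 j [  37.72   31.56  -62.25  139.22  116.47   30.35 -109.58] F [ 0.25 -0.2  -2.66]
time: 9.8
tool_pos: [416.5, 72.7, 153.7]
orientation: [[-0.079, 0.956, 0.283], [0.997, 0.071, 0.04], [0.019, 0.285, -0.958]]
force: [0.3, -0.1, -2.7]
grip_width: 11.5
t 9.8 pos [416.46  72.66 153.66] delta cm [ 2.63  2.31 -3.05] deg [16.5  -2.05  6.65] rows>= 0.7429703929252001 1.6736674855999416 j [ 28.33  20.81 -57.05 138.25  60.64  25.39 -74.89] F [ 0.34 -0.13 -2.74]
```

```bash
python3 -m crank '[[0.6,0.5,-1,4,-0.5,1.5],[1.3,1.0,-1.8,8,-1,3],[2,1.6,-2.5,12,-1.5,5],[2.6,2.3,-3,16.5,-2,6.6],[2.6,2.3,-3,16.5,-2,6.6]]'
python3 - <<'E'
from ov import *
go([427.8,99.25,190],toolR(frame(-2.3)[:,1],[0,0,-1]))
snap('w9')
E
```

```text
time: 10.42
tool_pos: [430.5, 99.7, 189.3]
orientation: [[0.04, 0.999, 0.003], [0.999, -0.04, 0.005], [0.005, 0.003, -1.0]]
force: [-1.0, 0.6, -2.6]
grip_width: 11.8
t 10.43 pos [430.46  99.69 189.35] delta cm [-0.05 -0.26 -0.07] deg [ 0.16 -0.28 -0.01] rows>= 0.04443084748579634 0.03026653416464224 j [ 28.16  29.78 -64.43 116.95  33.5   53.92 -56.44] F [-1.    0.57 -2.56]
```

View pics/w9.png

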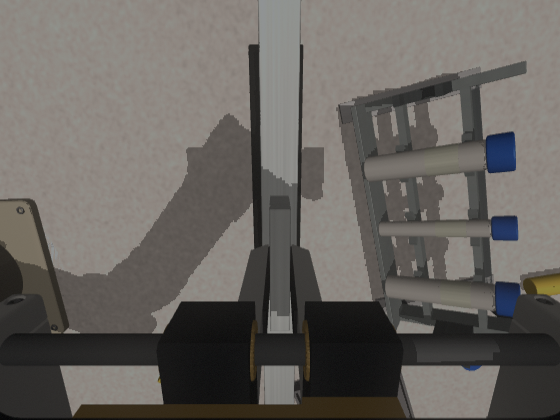

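```bash
python3 -m crank '[[0,-0.2,4.5,0,0,0],[0,-0.2,9.5,0,0,0],[0,-0.2,14,0,0,0],[0,-0.2,17,0,0,0],[0,-0.2,18,0,0,0]]'; python3 -m crank '[[0,0,0,0,0,0],[0,0,0.2,0,0,0],[0,0,0.4,0,0,0],[0,0,0.5,0,0,0],[0,0,0.6,0,0,0]]'
python3 - <<'E'
from ov import *
go([427.8,99.25,0],toolR(frame(-2.3)[:,1],[0,0,-1]))
s=cam('scene'); cv2.imwrite('pics/s10.png',cv2.resize(s['img'][130:300,200:400],None,fx=4,fy=4,interpolation=cv2.INTER_CUBIC)[:600,:800])
E
```

```text
time: 11.1
tool_pos: [424.6, 98.5, 8.3]
orientation: [[0.038, 0.999, -0.001], [0.999, -0.038, 0.002], [0.002, -0.001, -1.0]]
force: [0.5, -0.0, -2.3]
grip_width: 11.5
time: 11.72
tool_pos: [427.3, 99.3, 3.6]
orientation: [[0.04, 0.999, 0.002], [0.999, -0.04, 0.003], [0.003, 0.002, -1.0]]
force: [-0.7, 0.5, -3.2]
grip_width: 11.8
t 11.72 pos [427.29  99.3    3.59] delta cm [-0.    0.05  0.36] deg [ 0.13 -0.17 -0.  ] rows>= 0.05798531787923533 0.020063463080649283 j [ 11.5   44.43 -42.3  127.27  61.8   32.2  -81.35] F [-0.71  0.45 -3.15]
```

View pics/s10.png

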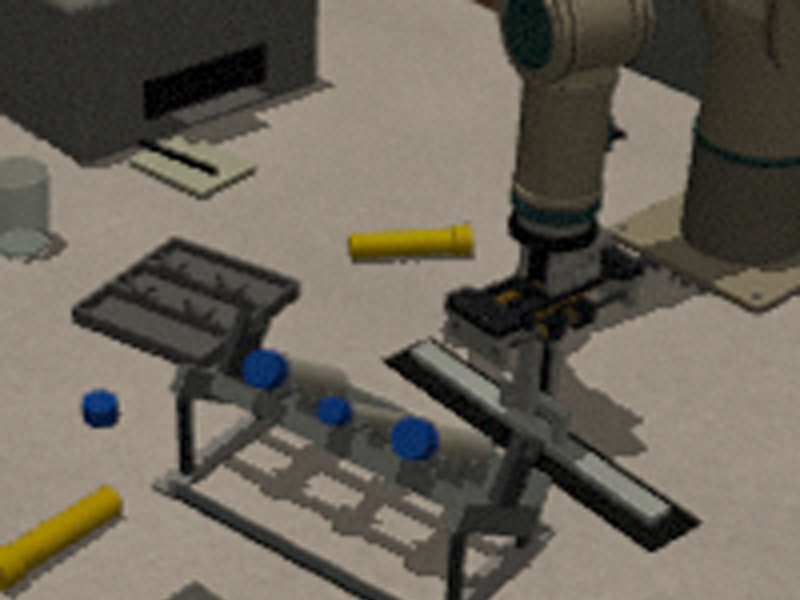

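Just above or on the mat (T 3.6 mm). Creep down, watching force.

```bash
python3 -m crank '[[0,0,0.1,0,0,0],[0,0,0.2,0,0,0],[0,0,0.2,0,0,0],[0,0,0.3,0,0,0],[0,0,0.3,0,0,0]]'; python3 -m crank '[[0,0,0.1,0,0,0],[0,0,0.2,0,0,0],[0,0,0.2,0,0,0],[0,0,0.2,0,0,0],[0,0,0.2,0,0,0]]'
```

```text
time: 12.4
tool_pos: [427.0, 99.3, 0.7]
orientation: [[0.04, 0.999, 0.002], [0.999, -0.04, 0.002], [0.003, 0.002, -1.0]]
force: [-1.1, -0.6, 4.1]
grip_width: 11.5
time: 13.02
tool_pos: [426.9, 99.3, 0.5]
orientation: [[0.039, 0.999, 0.004], [0.999, -0.039, 0.001], [0.001, 0.004, -1.0]]
force: [-5.2, -3.6, 29.8]
grip_width: 11.6
```

```bash
python3 -m crank '[[0,0,-0.1,0,0,0],[0,0,-0.15,0,0,0],[0,0,-0.15,0,0,0],[0,0,-0.15,0,0,0],[0,0,-0.15,0,0,0]]'; python3 -m crank '[[0,0,0,0,0,0],[0,0,0,0,0,0],[0,0,0,0,0,0],[0,0,0,0,0,0],[0,0,0,0,0,0]]' 0.3;  python3 -m crank '[[0,0,0,0,0,0],[0,0,-2,0,0,0],[0,0,-6,0,0,0],[0,0,-12,0,0,0],[0,0,-18,0,0,0]]' 0.4
python3 - <<'E'
from h import *
snap('w11')
F2=F; x=F[:,0]
for nm,m in(("R",[613.5,-4.7,95]),("L",[582.1,142.1,94.8])):
    go(np.array(m)+n*80,toolR(F[:,0],-n)); go(np.array(m)+n*80,toolR(-F[:,0],-n))
E
```

```text
time: 13.65
tool_pos: [426.8, 99.4, 0.6]
orientation: [[0.04, 0.999, 0.002], [0.999, -0.04, 0.002], [0.002, 0.002, -1.0]]
force: [-3.5, -1.5, 9.7]
grip_width: 11.5
time: 14.28
tool_pos: [427.1, 99.3, -0.1]
orientation: [[0.04, 0.999, 0.002], [0.999, -0.04, 0.003], [0.003, 0.002, -1.0]]
force: [0.2, -0.2, 0.4]
grip_width: 58.5
time: 14.9
tool_pos: [426.1, 98.8, 181.5]
orientation: [[0.039, 0.999, 0.001], [0.999, -0.039, 0.003], [0.003, 0.001, -1.0]]
force: [1.6, 0.4, -0.0]
grip_width: 56.4
t 14.95 pos [429.77 101.61 187.55] delta cm [-11.06  14.29   2.79] deg [-22.78  29.    73.26] rows>= 2.9261397799812134 7.66509132440142 j [ 27.32  29.08 -63.21 117.56  33.2   52.61 -56.2 ] F [2.36 1.56 3.59]
t 14.95 pos [429.77 101.61 187.55] delta cm [-11.06  14.29   2.79] deg [ -31.    -24.34 -100.81] rows>= 2.9261397799812134 10.11579849653811 j [ 27.32  29.08 -63.21 117.56  33.2   52.61 -56.2 ] F [2.36 1.56 3.59]
t 14.95 pos [429.77 101.61 187.55] delta cm [ 3.48 10.59  2.86] deg [-22.78  29.    73.26] rows>= 1.8412066463472931 7.66509132440142 j [ 27.32  29.08 -63.21 117.56  33.2   52.61 -56.2 ] F [2.36 1.56 3.59]
t 14.95 pos [429.77 101.61 187.55] delta cm [ 3.48 10.59  2.86] deg [ -31.    -24.34 -100.81] rows>= 1.8412066463472931 10.11579849653811 j [ 27.32  29.08 -63.21 117.56  33.2   52.61 -56.2 ] F [2.36 1.56 3.59]
```

View pics/w11.png

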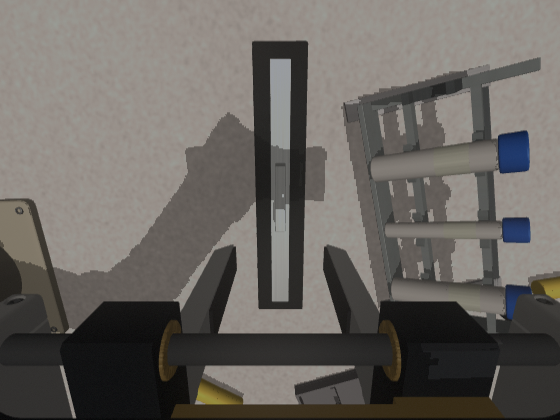

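```bash
python3 - <<'E'
from h import *
go(np.array([613.5,-4.7,95])+n*130,toolR(F[:,0],-n))
E
python3 -m crank '[[-1,1,-2,-1,2,10],[-2,2,-3,-3,4,20],[-3,3,-4,-5,7,30],[-4,4,-5,-8,11,40],[-6,6,-4,-12,16,50]]'
python3 - <<'E'
from h import *
go(np.array([613.5,-4.7,95])+n*130,toolR(F[:,0],-n))
E
```

```text
t 14.95 pos [429.77 101.61 187.55] delta cm [-11.75  11.56  -1.34] deg [-22.78  29.    73.26] rows>= 2.6453274185060693 7.66509132440142 j [ 27.32  29.08 -63.21 117.56  33.2   52.61 -56.2 ] F [2.36 1.56 3.59]
time: 15.58
tool_pos: [485.8, 36.2, 221.3]
orientation: [[0.737, 0.609, 0.294], [0.596, -0.79, 0.144], [0.32, 0.069, -0.945]]
force: [0.2, -0.4, -0.7]
grip_width: 56.5
t 15.57 pos [485.81  36.23 221.34] delta cm [0.03 7.66 2.67] deg [-8.09 15.15 24.64] rows>= 1.2987349524551288 2.8071260082168337 j [ 43.97  17.92 -56.73 125.4   20.77  27.37 -77.78] F [ 0.15 -0.39 -0.67]
```

```bash
python3 -m crank '[[0,2,0.5,-2,4,6],[0,4,1,-4,8,13],[0,6,2,-6,12,19],[0,7.6,2.6,-8,15,24.6],[0,7.6,2.6,-8,15,24.6]]'
python3 - <<'E'
from h import *
go(np.array([613.5,-4.7,95])+n*130,toolR(F[:,0],-n))
E
```

```text
time: 16.2
tool_pos: [517.5, -19.6, 194.9]
orientation: [[0.832, 0.296, 0.47], [0.275, -0.955, 0.113], [0.482, 0.035, -0.876]]
force: [-0.6, -0.9, -0.4]
grip_width: 56.6
t 16.2 pos [517.49 -19.61 194.91] delta cm [2.22 0.77 0.5 ] deg [-0.99  6.09  5.43] rows>= 0.3843226989479542 0.7684812886093915 j [  54.36   24.89  -64.46  134.05   75.36   17.35 -144.53] F [-0.61 -0.92 -0.4 ]
```

```bash
python3 -m crank '[[0,0,-1,0,0,-10],[0,0,-2,0,0,-20],[0,0,-3,0,0,-30],[0,0,-4,0,0,-40],[0,0,-4,0,0,-50]]';python3 -m crank '[[0,0,0,0,0,-10],[0,0,0,0,0,-20],[0,0,0,0,0,-30],[0,0,0,0,0,-40],[0,0,0,0,0,-50]]'
python3 - <<'E'
from h import *
go(np.array([613.5,-4.7,95])+n*100,toolR(-F[:,0],-n))
E
```

```text
time: 16.82
tool_pos: [498.6, -24.1, 230.4]
orientation: [[0.325, 0.821, 0.469], [0.9, -0.421, 0.113], [0.29, 0.385, -0.876]]
force: [-0.1, 0.4, 0.5]
grip_width: 56.5
time: 17.45
tool_pos: [498.5, -23.8, 229.9]
orientation: [[-0.421, 0.777, 0.468], [0.901, 0.419, 0.114], [-0.108, 0.47, -0.876]]
force: [0.1, 0.1, 1.6]
grip_width: 56.5
t 17.45 pos [498.54 -23.79 229.94] delta cm [-1.26  2.38  7.48] deg [ -3.46  -5.76 -75.63] rows>= 1.2727013373220502 7.096152666874603 j [ 63.68  19.6  -71.13 133.07  49.78  16.78 -20.26] F [0.11 0.1  1.59]
```

Run:
```python
from h import *
H=frame(12.07,12)
go([540,-20,260],toolR(-H[:,0],-H[:,2]))
```

```text
t 17.45 pos [498.54 -23.79 229.94] delta cm [-1.73  4.79 -0.65] deg [ 11.72  13.79 -74.98] rows>= 0.8215690855992491 7.208886683789295 j [ 63.68  19.6  -71.13 133.07  49.78  16.78 -20.26] F [0.11 0.1  1.59]
```

```bash
python3 -m crank '[[0,1,0,4,4,-6],[-0.5,2,0,8,8,-14],[-1,3,-0.5,11,12,-24],[-1.5,4.5,-0.6,12,13,-34],[-1.7,4.8,-0.7,12,14,-44]]'
python3 - <<'E'
from h import *
H=frame(12.07,12)
go([540,-20,260],toolR(-H[:,0],-H[:,2]))
E
```

```text
time: 18.08
tool_pos: [541.5, -19.8, 261.1]
orientation: [[-0.923, 0.342, 0.179], [0.366, 0.922, 0.128], [-0.121, 0.184, -0.975]]
force: [-0.3, -0.5, -0.1]
grip_width: 56.3
t 18.07 pos [541.55 -19.77 261.1 ] delta cm [ 0.15 -0.09  0.08] deg [  4.82  -1.78 -33.58] rows>= 0.030604982327893118 3.175223740324748 j [ 51.81  29.84 -69.56 107.09  29.11  52.48  40.85] F [-0.3  -0.47 -0.12]
```

```bash
python3 - <<'E'
from h import *
H=frame(12.07,15)
go(np.array([613.5,-4.7,95])+H[:,2]*90,toolR(-H[:,0],-H[:,2]))
E
python3 -m crank '[[0.15,-0.1,0,2,0,-9],[0.15,-0.1,0,3,-0.5,-17],[0.15,-0.1,0,4,-1,-25],[0.15,-0.1,0,5,-1.8,-33.6],[0.15,-0.1,0,5,-1.8,-33.6]]'
python3 - <<'E'
from ov import *
H=frame(12.07,15)
go(np.array([613.5,-4.7,95])+H[:,2]*90,toolR(-H[:,0],-H[:,2]))
c=snap('w12');im=c['img'].copy()
mid=np.array([597.8,68.7,95])
for o in(-75,75): box(c,im,mid+F[:,1]*o,F,(130,28,28),(255,255,0),1); box(c,im,mid+F[:,1]*o+F[:,0]*55,F,(20,34,34),(0,255,0),1)
cv2.imwrite('pics/w12o.png',im)
E
```

```text
t 18.07 pos [541.55 -19.77 261.1 ] delta cm [-3.21  1.16  8.73] deg [  3.94  -4.7  -33.71] rows>= 1.5000270906260722 3.201851002760395 j [ 51.81  29.84 -69.56 107.09  29.11  52.48  40.85] F [-0.3  -0.47 -0.12]
time: 18.7
tool_pos: [537.8, -20.1, 260.1]
orientation: [[-0.958, -0.203, 0.202], [-0.199, 0.979, 0.039], [-0.206, -0.003, -0.979]]
force: [-1.2, -0.1, 0.2]
grip_width: 56.5
t 18.7 pos [537.78 -20.13 260.13] delta cm [-3.67 -0.02  8.76] deg [-0.23 -3.13 -0.31] rows>= 1.520369529225083 0.2944765924210274 j [ 49.21  28.13 -70.2  109.31  35.13  52.82  66.12] F [-1.22 -0.06  0.25]
```

View pics/w12o.png

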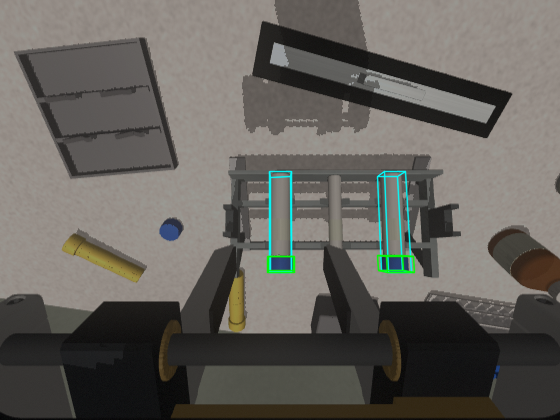

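Run:
```python
from ov import *
im=load('w12')['img'][30:185,5:190]
im=cv2.resize(np.clip(im*2.0,0,255).astype(np.uint8),None,fx=3.5,fy=3.5,interpolation=cv2.INTER_CUBIC)
cv2.imwrite('pics/tr.png',im)
```

```text
(no output)
```

View pics/tr.png

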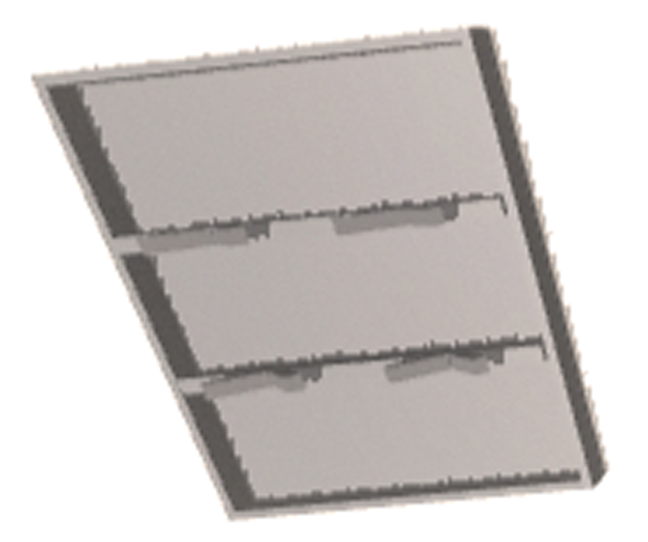

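```bash
cat > tray.py <<'E'
from ov import *
from scipy.optimize import least_squares
C=pickle.load(open('C.pkl','rb')); w12=load('w12')
def a(X,Y): return np.array([5+(X+.5)/3.5-.5,30+(Y+.5)/3.5-.5])
def b(X,Y): return np.array([260+(X+.5)/5-.5,180+(Y+.5)/5-.5])
def t(X,Y): return np.array([90+(X+.5)/2.5-.5,165+(Y+.5)/2.5-.5])
# corner keys (sx,sy)
obs=[(w12,(-1,-1),a(33,75)),(w12,(-1,1),a(471,28)),(w12,(1,1),a(588,487)),(w12,(1,-1),a(232,519)),
(C['w1'],(-1,1),b(90,90)),(C['w1'],(1,1),b(500,57)),(C['w1'],(-1,-1),b(129,450)),
(C['top'],(1,1),t(590,150)),(C['top'],(1,-1),t(722,113)),(C['top'],(-1,-1),t(765,250)),(C['top'],(-1,1),t(633,290))]
def pt(p,s,z=19):
    R=frame(np.degrees(p[2])); return np.array([p[0],p[1],0])+R@np.array([85*s[0],80*s[1],z])
for sub in (obs,obs[:4],obs[4:7],obs[7:]):
    f=lambda p:np.concatenate([proj(c,pt(p,s))-uv for c,s,uv in sub])
    q=least_squares(f,[542,-267,.29],x_scale=[1,1,.01]); print(q.x[:2],np.degrees(q.x[2]),np.abs(q.fun).max(), f(q.x).round(1))
E
python3 tray.py
```

```text
[ 541.94 -268.21] 16.911754731530422 2.2534880740850554 [-0.1 -0.7  0.3 -0.8  2.3  0.3 -0.1  0.2 -0.1  1.5  0.9  0.7 -1.1 -0.2
 -0.4 -1.8  0.3 -2.1  1.6  0.5  0.   0.3]
[ 542.62 -269.  ] 16.799843076362105 1.6100789223916934 [-0.6 -0.4 -0.2 -0.2  1.6  0.8 -0.7  0.4]
[ 541.91 -266.43] 17.426431460247667 1.067841260125988 [-0.2  1.1  0.8 -0.5 -0.6 -0.6]
[ 539.88 -267.09] 16.975991575312115 1.3726499749091374 [-0.8 -1.  -0.1 -1.4  1.3  1.2 -0.3  1.1]
```

```bash
python3 -m crank '[[-1,0,2.5,0,-1,0],[-2,0,5,0,-2,0],[-3.8,0,8.8,0,-3,0],[-3.8,0,8.8,0,-3,-0.3],[-3.8,0,8.8,0,-3,-0.3]]'
python3 - <<'E'
from ov import *
H=frame(12.07,15)
m=np.array([615.1,-4.4,96.1])
go(m-H[:,2]*41,toolR(-H[:,0],-H[:,2]))
c=snap('w13');im=c['img'].copy()
mid=np.array([597.8,68.7,95])+F[:,0]*2
for o in(-75,75): box(c,im,mid+F[:,1]*o,F,(130,28,28),(255,255,0),1); box(c,im,mid+F[:,1]*o+F[:,0]*55,F,(20,34,34),(0,255,0),1)
cv2.imwrite('pics/w13o.png',im)
E
```

```text
time: 19.38
tool_pos: [592.5, -9.2, 182.6]
orientation: [[-0.945, -0.208, 0.252], [-0.201, 0.978, 0.051], [-0.257, -0.003, -0.966]]
force: [0.6, 0.6, -0.2]
grip_width: 56.3
t 19.38 pos [592.52  -9.16 182.56] delta cm [-0.01  0.04 13.05] deg [-0.19 -0.09 -0.04] rows>= 2.087784919803901 0.020226084537513254 j [ 39.41  35.02 -60.12 111.31  47.04  42.8   56.82] F [ 0.62  0.55 -0.16]
```

View pics/w13o.png

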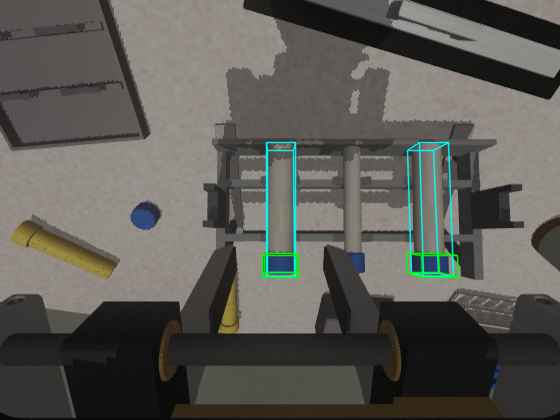

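```bash
python3 -m crank '[[0,0,3.5,0,0,0],[0,0,7,0,0,0],[0,0,10,0,0,0],[0,0,12,0,0,0],[0,0,13,0,0,0]]'; python3 -m crank '[[0,0,0,0,0,0],[0,0,0,0,0,0],[0,0,0,0,0,0],[0,0,0,0,0,0],[0,0,0,0,0,0]]' 1;  python3 - <<'E'
from ov import *
H=frame(12.07,15)
m=np.array([615.1,-4.4,96.1])
go(m-H[:,2]*41,toolR(-H[:,0],-H[:,2]))
c=snap('w14')
s=cam('scene'); cv2.imwrite('pics/s14.png',cv2.resize(s['img'][130:300,200:400],None,fx=4,fy=4,interpolation=cv2.INTER_CUBIC)[:600,:800])
E
```

```text
time: 20.05
tool_pos: [625.7, -3.2, 56.6]
orientation: [[-0.945, -0.207, 0.253], [-0.201, 0.978, 0.05], [-0.258, -0.004, -0.966]]
force: [0.1, 0.2, -0.1]
grip_width: 56.1
time: 20.68
tool_pos: [625.7, -2.2, 57.2]
orientation: [[-0.945, -0.209, 0.253], [-0.203, 0.978, 0.051], [-0.258, -0.003, -0.966]]
force: [-2.7, 0.8, 6.1]
grip_width: 27.1
t 20.68 pos [625.67  -2.16  57.19] delta cm [0.04 0.   0.06] deg [-0.18 -0.02  0.04] rows>= 0.011482007979627777 0.01778165426070585 j [ 28.36  44.89 -45.71 113.    64.07  31.77  42.6 ] F [-2.66  0.8   6.15]
```

View pics/w14.png

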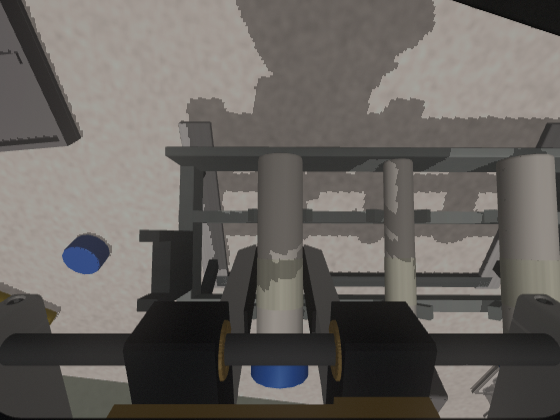

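View pics/s14.png

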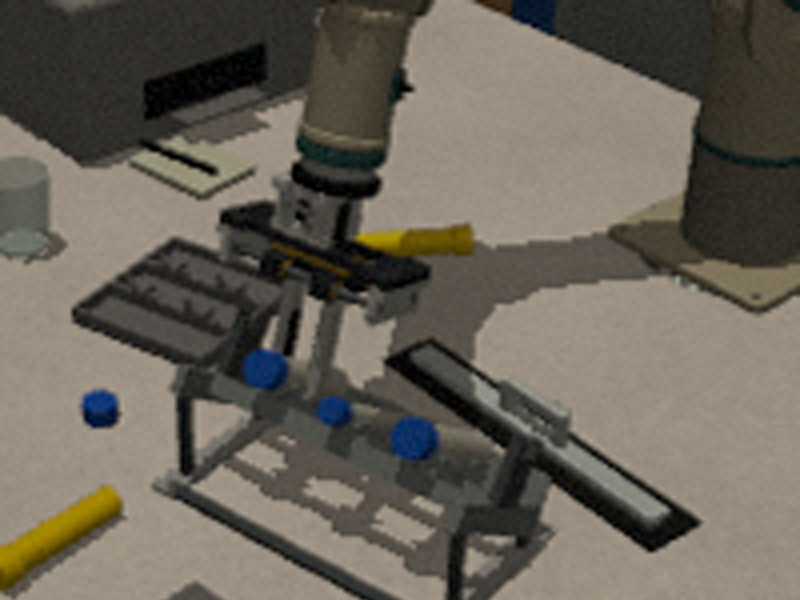

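```bash
python3 -m crank '[[0.3,0,-0.9,0,0,0],[0.7,0,-1.9,0,0,0],[1.4,0,-3.8,0,0,0],[2.4,0,-6.6,0,0,0],[3.8,0,-10.4,0,0,0]]'; python3 -m crank '[[1,0,-3,0,0,0],[2,0,-5,0,0,0],[2,0,-5,0,0,0],[2,0,-5,0,0,0],[2,0,-5,0,0,0]]'
python3 - <<'E'
from ov import *
L=frame(16.9,-20)
go(np.array([552.8,-303.4,150])-L[:,2]*41,toolR(-L[:,0],-L[:,2]))
c=snap('w15')
s=cam('scene'); cv2.imwrite('pics/s15.png',cv2.resize(s['img'][130:300,200:400],None,fx=4,fy=4,interpolation=cv2.INTER_CUBIC)[:600,:800])
E
```

```text
time: 21.4
tool_pos: [561.2, -16.3, 147.7]
orientation: [[-0.945, -0.208, 0.25], [-0.203, 0.978, 0.049], [-0.255, -0.004, -0.967]]
force: [0.6, -0.9, 0.1]
grip_width: 27.4
time: 22.02
tool_pos: [531.6, -22.3, 189.6]
orientation: [[-0.945, -0.208, 0.251], [-0.202, 0.978, 0.05], [-0.256, -0.003, -0.967]]
force: [-0.2, -0.1, -0.5]
grip_width: 27.3
t 22.02 pos [531.56 -22.27 189.59] delta cm [  7.03 -28.03   6.31] deg [ 0.04 34.82 -4.95] rows>= 4.733020235188589 3.2866759177421887 j [ 45.87  29.96 -63.17 118.97  44.58  38.89  58.1 ] F [-0.22 -0.1  -0.49]
```

View pics/w15.png

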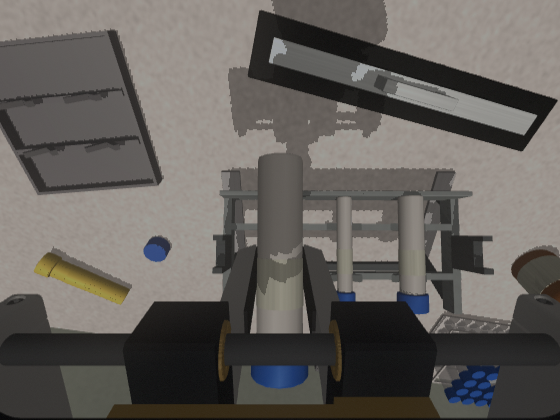

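View pics/s15.png

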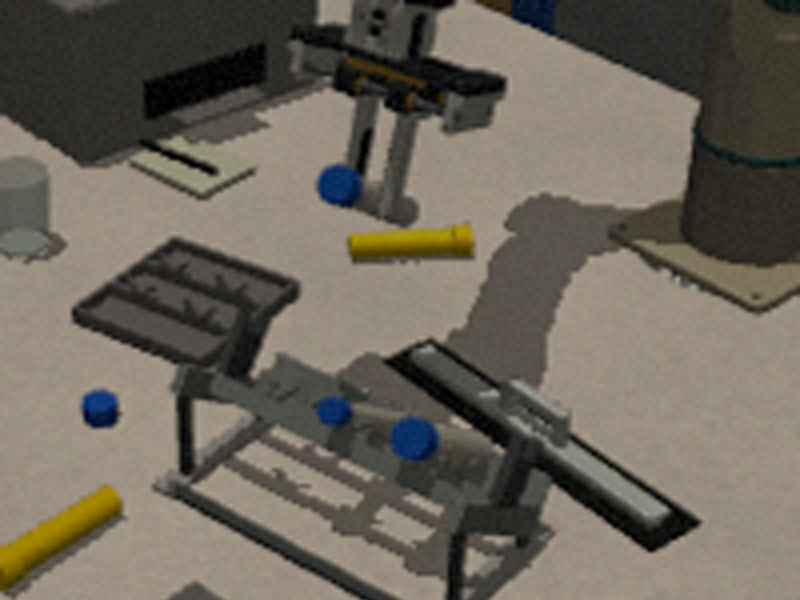

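```bash
python3 -m crank '[[1,-5,0,0,5,-1],[2,-10.5,0,0,11,-2],[3.5,-16,1,0,18,-3],[5,-22,2.5,0,26,-4],[7,-28,4,0,34.8,-5]]'; python3 -m crank '[[0,0,0,0,0,0],[0,0,0,0,0,0],[0,0,0,0,0,0],[0,0,0,0,0,0],[0,0,0,0,0,0]]'
python3 - <<'E'
from ov import *
L=frame(16.9,-20)
go(np.array([552.8,-303.4,100])-L[:,2]*41,toolR(-L[:,0],-L[:,2]))
c=snap('w16');im=c['img'].copy()
W=frame(16.9)
for o in(-37,37): box(c,im,np.array([542,-268,40])+W[:,1]*o,W,(130,28,28),(0,255,0),1)
for o in(-27,27): box(c,im,np.array([542,-268,28])+W[:,0]*o,W,(6,150,16),(0,0,255),1)
box(c,im,np.array([542,-268,9.5]),W,(170,160,19),(255,0,0),1)
cv2.imwrite('pics/w16o.png',im)
s=cam('scene'); cv2.imwrite('pics/s16.png',cv2.resize(s['img'][110:260,190:390],None,fx=4,fy=4,interpolation=cv2.INTER_CUBIC)[:600,:800])
E
```

```text
time: 22.75
tool_pos: [534.5, -307.1, 135.0]
orientation: [[-0.898, -0.291, -0.33], [-0.273, 0.957, -0.1], [0.344, 0.0, -0.939]]
force: [1.5, -0.9, -0.9]
grip_width: 27.7
time: 23.38
tool_pos: [534.2, -304.9, 136.8]
orientation: [[-0.9, -0.292, -0.325], [-0.274, 0.956, -0.1], [0.34, -0.001, -0.94]]
force: [-0.7, 0.7, -0.1]
grip_width: 27.1
t 23.38 pos [ 534.18 -304.92  136.8 ] delta cm [-2.96 -0.39  6.94] deg [-0.09  0.12  0.04] rows>= 1.2087747909597697 0.014865574256415374 j [ 44.    54.05 -51.69  77.74  44.97  88.33  95.09] F [-0.66  0.74 -0.12]
```

View pics/w16o.png

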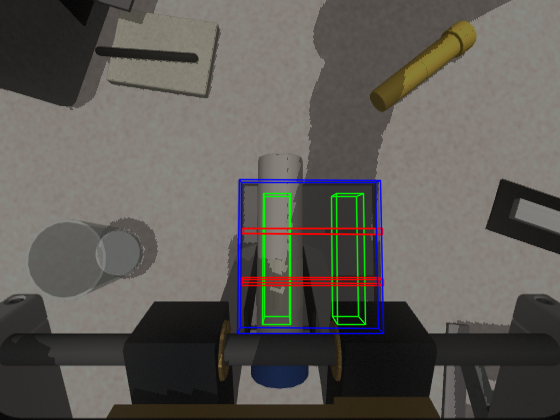

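View pics/s16.png

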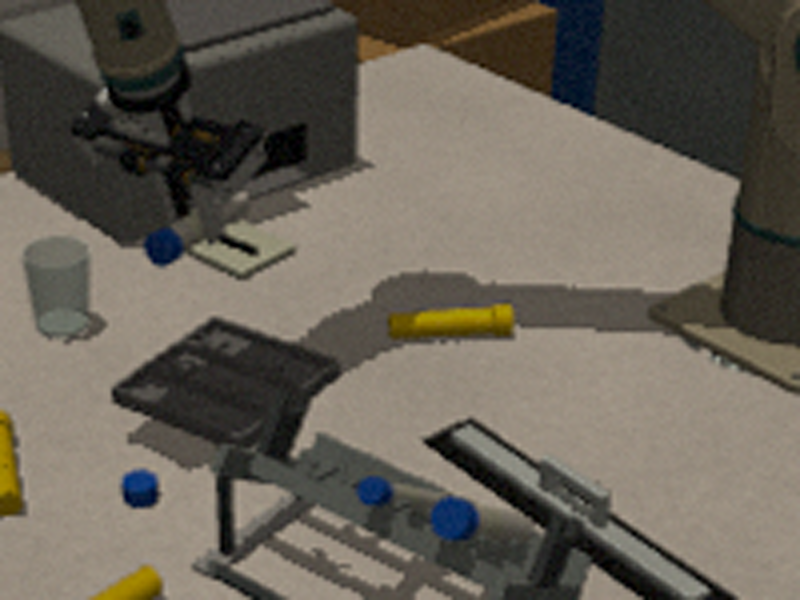

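```bash
python3 - <<'E'
from ov import *
L=frame(16.9,-20)
go(np.array([552.8,-303.4,65])-L[:,2]*41,toolR(-L[:,0],-L[:,2]))
E
python3 -m crank '[[-1,-0.2,2.5,0,0,0],[-2.3,-0.3,5.5,0,0,0],[-3.5,-0.4,8.5,0,0,0],[-4.1,-0.4,10.2,0,0,0],[-4.1,-0.4,10.2,0,0,0]]'
python3 - <<'E'
from ov import *
L=frame(16.9,-20)
go(np.array([552.8,-303.4,40])-L[:,2]*41,toolR(-L[:,0],-L[:,2]))
c=snap('w17');im=c['img'].copy()
W=frame(16.9)
for o in(-37,37): box(c,im,np.array([542,-268,40])+W[:,1]*o,W,(130,28,28),(0,255,0),1)
for o in(-27,27): box(c,im,np.array([542,-268,28])+W[:,0]*o,W,(6,150,16),(0,0,255),1)
box(c,im,np.array([542,-268,9.5]),W,(170,160,19),(255,0,0),1)
cv2.imwrite('pics/w17o.png',im)
s=cam('scene'); cv2.imwrite('pics/s17.png',cv2.resize(s['img'][110:260,190:390],None,fx=4,fy=4,interpolation=cv2.INTER_CUBIC)[:600,:800])
E
```

```text
t 23.48 pos [ 534.14 -305.    136.34] delta cm [-4.14 -0.38 10.18] deg [-0.06  0.1   0.04] rows>= 1.7602986705266659 0.011559662444535516 j [ 43.99  54.09 -51.67  77.72  44.97  88.33  95.09] F [ 0.28  0.05 -1.28]
time: 24.1
tool_pos: [537.6, -307.3, 23.8]
orientation: [[-0.898, -0.292, -0.329], [-0.275, 0.957, -0.098], [0.343, 0.002, -0.939]]
force: [0.3, -0.4, 0.4]
grip_width: 27.9
t 24.1 pos [ 537.58 -307.26   23.83] delta cm [-0.92 -0.08  2.04] deg [ 0.1  -0.08  0.1 ] rows>= 0.35887802103587674 0.015174826349362803 j [ 42.96  61.74 -48.61  80.39  49.93  80.39  91.43] F [ 0.35 -0.38  0.4 ]
```

View pics/w17.png

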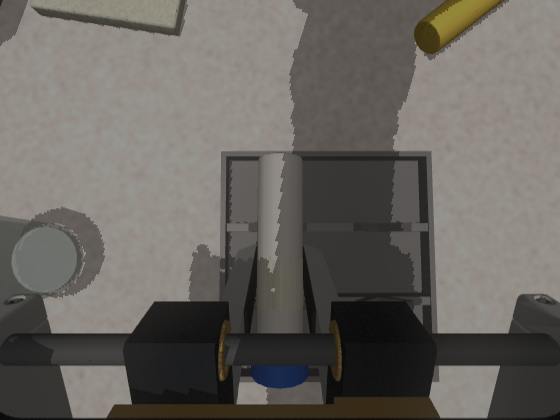

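View pics/w17o.png

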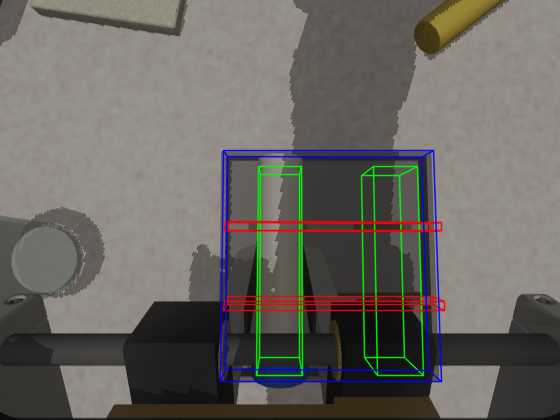

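View pics/s17.png

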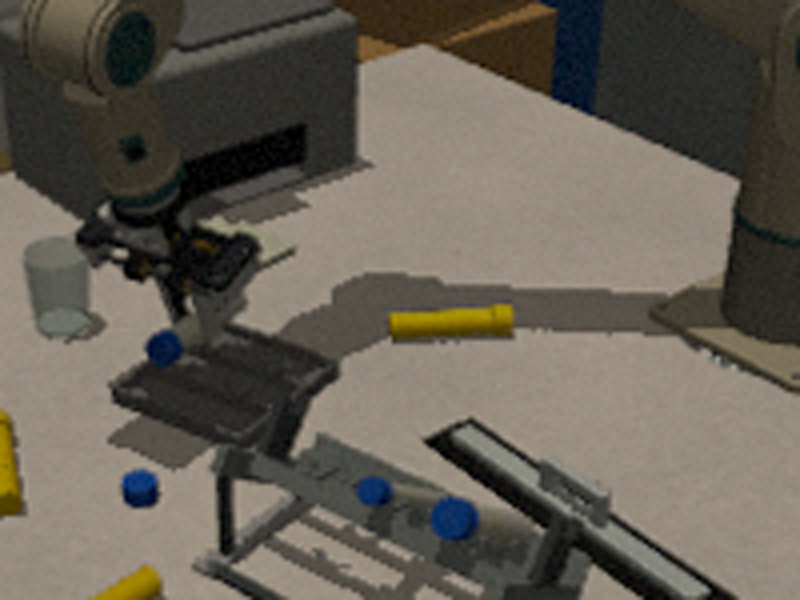

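Run:
```python
from ov import *
c=load('w17');im=cv2.resize(c['img'],None,fx=2,fy=2,interpolation=cv2.INTER_CUBIC)
s=r.read_state();T=np.array(s['tool_pos']);R=np.array(s['orientation'])
W=frame(16.9); m=T-R[:,2]*41; print(m)
box(c,im,m,W,(130,28,28),(0,255,0),2);box(c,im,m+W[:,0]*55,W,(20,34,34),(0,255,0),2)
C2=cam('scene');i2=cv2.resize(C2['img'],None,fx=6,fy=6,interpolation=cv2.INTER_CUBIC)
box(C2,i2,m,W,(130,28,28),(0,255,0),6);box(C2,i2,m+W[:,0]*55,W,(20,34,34),(0,255,0),6)
cv2.imwrite('pics/h17.png',np.hstack([cv2.resize(crop(im,2,200,130,150,270)[:540],(300,540)),crop(i2,6,210,170,80,90)]))
```

```text
[ 552.69 -303.42   64.81]
```

View pics/h17.png

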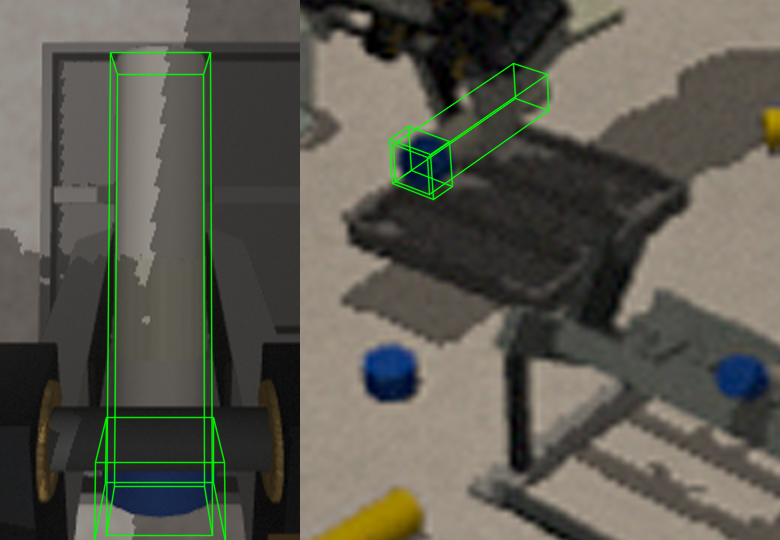

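```bash
python3 -m crank '[[-0.3,0,0.5,0,0,0],[-0.6,-0.1,1.0,0,0,0],[-0.9,-0.1,1.4,0,0,0],[-1.1,-0.1,1.7,0,0,0],[-1.1,-0.1,1.7,0,0,0]]'
python3 - <<'E'
from ov import *
L=frame(16.9,-20)
go(np.array([555.6,-302.6,40])-L[:,2]*41,toolR(-L[:,0],-L[:,2]))
E
python3 -m crank '[[0,0,0.1,0,0,0],[-0.05,0,0.15,0,0,0],[-0.05,0,0.2,0,0,0],[-0.1,0,0.25,0,0,0],[-0.1,0,0.3,0,0,0]]'
python3 - <<'E'
from ov import *
L=frame(16.9,-20)
go(np.array([555.6,-302.6,40])-L[:,2]*41,toolR(-L[:,0],-L[:,2]))
E
```

```text
time: 24.88
tool_pos: [543.4, -307.0, 5.7]
orientation: [[-0.899, -0.292, -0.326], [-0.274, 0.957, -0.099], [0.341, 0.001, -0.94]]
force: [0.5, -0.6, -1.1]
grip_width: 27.3
t 24.88 pos [ 543.44 -307.04    5.73] delta cm [-0.04  0.07  0.44] deg [0.01 0.05 0.06] rows>= 0.07128313298870276 0.007518816521016873 j [ 42.38  63.23 -48.05  79.82  50.8   79.42  91.02] F [ 0.48 -0.64 -1.1 ]
time: 25.5
tool_pos: [543.5, -307.3, 2.9]
orientation: [[-0.899, -0.291, -0.326], [-0.274, 0.957, -0.099], [0.341, 0.0, -0.94]]
force: [-1.1, -0.4, -0.1]
grip_width: 27.2
t 25.5 pos [ 543.51 -307.25    2.92] delta cm [0.05 0.09 0.17] deg [-0.01  0.08  0.04] rows>= 0.03274156561605555 0.00835297384400073 j [ 42.37  63.42 -47.97  79.87  50.95  79.2   90.91] F [-1.12 -0.37 -0.05]
```

```bash
python3 -m crank '[[0,0,0.05,0,0,0],[0,0,0.1,0,0,0],[0,0,0.1,0,0,0],[0,0,0.15,0,0,0],[0,0,0.15,0,0,0]]';python3 - <<'E'
from ov import *
c=snap('w18');W=frame(16.9)
s=cam('scene'); cv2.imwrite('pics/s18.png',cv2.resize(s['img'][150:250,200:330],None,fx=6,fy=6,interpolation=cv2.INTER_CUBIC)[:600,:800])
E
```

```text
time: 26.12
tool_pos: [543.5, -307.2, 2.5]
orientation: [[-0.9, -0.292, -0.325], [-0.274, 0.957, -0.1], [0.34, -0.0, -0.94]]
force: [0.3, 1.4, 7.2]
grip_width: 27.0
```

View pics/s18.png

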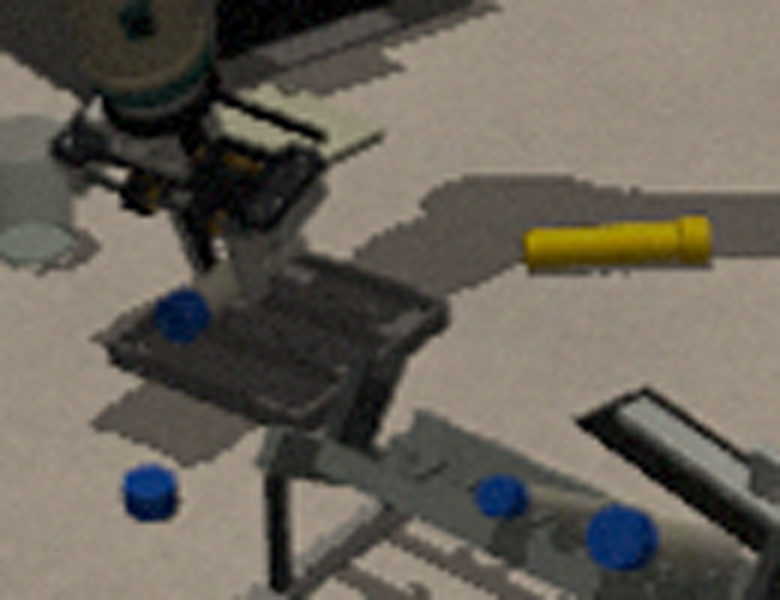

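View pics/w18.png

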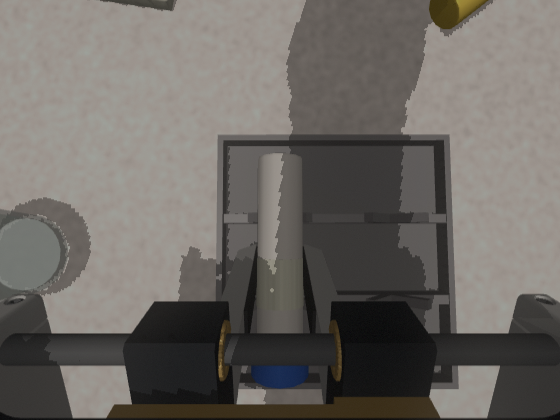

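```bash
python3 -m crank '[[0,0,0,0,0,0],[0,0,0,0,0,0],[0,0,0,0,0,0],[0,0,0,0,0,0],[0,0,0,0,0,0]]' 0.45; python3 -m crank '[[0,0,-2,0,0,0],[0,0,-5,0,0,0],[0,0,-9,0,0,0],[0,0,-13,0,0,0],[0,0,-17,0,0,0]]' 0.4;python3 - <<'E'
from ov import *
c=snap('w19');im=c['img'].copy();W=frame(16.9)
for o in(-37,37): box(c,im,np.array([542,-268,40])+W[:,1]*o,W,(130,28,28),(0,255,0),1)
box(c,im,np.array([542,-268,9.5]),W,(170,160,19),(255,0,0),1)
cv2.imwrite('pics/w19o.png',np.hstack([cv2.resize(i[60:330,150:460],None,fx=1.25,fy=1.25) for i in (im,c['img'])]))
H=frame(12.07,15)
go(np.array([583.7,142.4,95.9])+H[:,2]*90,toolR(-H[:,0],-H[:,2]))
E
```

```text
time: 26.85
tool_pos: [542.9, -307.4, 1.4]
orientation: [[-0.899, -0.291, -0.326], [-0.274, 0.957, -0.099], [0.341, 0.0, -0.94]]
force: [-0.3, 0.3, -0.6]
grip_width: 51.6
time: 27.48
tool_pos: [599.5, -289.8, 164.2]
orientation: [[-0.9, -0.292, -0.324], [-0.275, 0.956, -0.099], [0.339, 0.0, -0.941]]
force: [0.8, -0.2, -0.1]
grip_width: 56.1
t 27.52 pos [ 603.27 -288.35  169.22] delta cm [-7.44 41.96 -4.17] deg [ -0.33 -34.33   5.  ] rows>= 6.851133526417081 3.2427123893738763 j [ 37.34  56.35 -51.04  64.11  44.6   95.91  98.19] F [-0.05  0.37  3.62]
```

View pics/w19o.png

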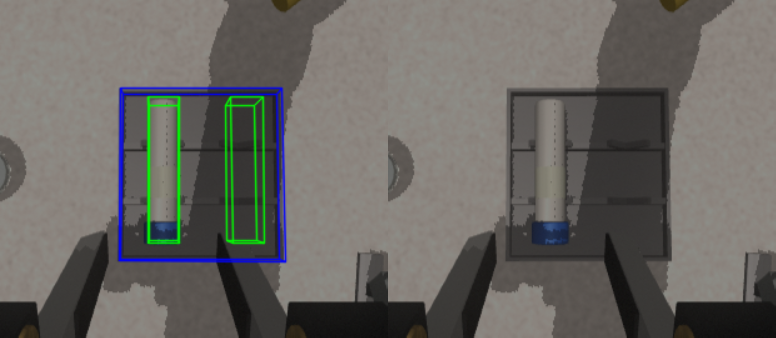

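```bash
python3 -m crank '[[-1,4,-2,0,-3,1],[-2,10,-3,0,-7,2],[-3,16,-4,0,-12,3],[-4,22,-4,0,-17,4],[-5,28,-4,0,-22,5]]'
python3 - <<'E'
from ov import *
H=frame(12.07,15)
go(np.array([583.7,142.4,95.9])+H[:,2]*90,toolR(-H[:,0],-H[:,2]))
E
```

```text
time: 28.15
tool_pos: [575.1, -2.4, 183.6]
orientation: [[-0.977, -0.208, 0.044], [-0.209, 0.978, -0.004], [-0.042, -0.013, -0.999]]
force: [1.3, 0.6, -0.4]
grip_width: 56.6
t 28.15 pos [575.08  -2.43 183.61] delta cm [-1.53 13.98 -0.04] deg [ -0.75 -12.57   0.07] rows>= 2.2508428260903326 1.1771794966589024 j [ 33.25  39.38 -59.83 100.73  40.13  61.    61.56] F [ 1.32  0.61 -0.4 ]
```

```bash
python3 -m crank '[[-0.4,4,0,0,-4,0],[-1,9,0,-0.3,-8,0],[-1.5,14,0,-0.7,-12.5,0],[-1.5,14,0,-0.7,-12.5,0],[-1.5,14,0,-0.7,-12.5,0]]'
python3 - <<'E'
from ov import *
H=frame(12.07,15)
go(np.array([583.7,142.4,95.9])-H[:,2]*41,toolR(-H[:,0],-H[:,2]))
c=snap('w20');im=c['img'].copy()
mid=np.array([597.8,68.7,95])+F[:,0]*2
box(c,im,mid+F[:,1]*75,F,(130,28,28),(255,255,0),1); box(c,im,mid+F[:,1]*75+F[:,0]*55,F,(20,34,34),(0,255,0),1)
cv2.imwrite('pics/w20o.png',im)
E
```

```text
time: 28.78
tool_pos: [560.8, 134.9, 181.6]
orientation: [[-0.946, -0.211, 0.248], [-0.204, 0.978, 0.051], [-0.253, -0.003, -0.967]]
force: [-0.8, 1.1, 0.3]
grip_width: 56.5
t 28.77 pos [560.84 134.89 181.58] delta cm [-0.17  0.29 12.99] deg [-0.13 -0.32  0.12] rows>= 2.0796814328439184 0.03446241399196821 j [ 21.12  32.24 -57.02 113.78  48.86  42.61  38.43] F [-0.84  1.08  0.33]
```

View pics/w20o.png

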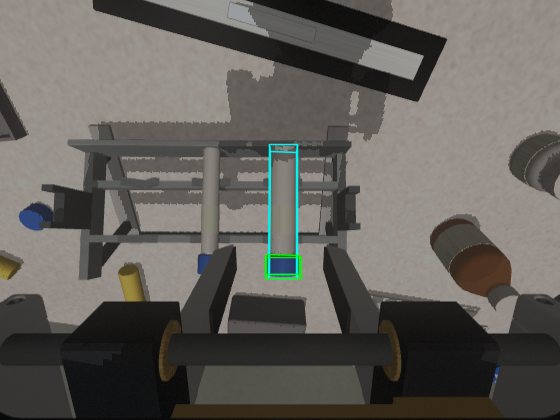

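```bash
python3 -m crank '[[-0.1,0.2,3.5,0,0,0],[-0.1,0.2,7,0,0,0],[-0.1,0.2,10,0,0,0],[-0.1,0.2,12,0,0,0],[-0.1,0.2,13,0,0,0]]'; python3 -m crank '[[0,0,0,0,0,0],[0,0,0,0,0,0],[0,0,0,0,0,0],[0,0,0,0,0,0],[0,0,0,0,0,0]]' 1;  python3 -m crank '[[0.3,0,-0.9,0,0,0],[0.7,0,-1.9,0,0,0],[1.4,0,-3.8,0,0,0],[2.4,0,-6.6,0,0,0],[3.8,0,-10.4,0,0,0]]'
python3 - <<'E'
from ov import *
c=snap('w21')
L=frame(16.9,-20)
go(np.array([533.6,-233,110])-L[:,2]*41,toolR(-L[:,0],-L[:,2]))
E
```

```text
time: 29.45
tool_pos: [593.5, 142.3, 53.8]
orientation: [[-0.947, -0.208, 0.246], [-0.201, 0.978, 0.05], [-0.251, -0.002, -0.968]]
force: [-0.1, -0.1, 0.5]
grip_width: 56.8
time: 30.08
tool_pos: [593.3, 144.4, 55.9]
orientation: [[-0.946, -0.211, 0.248], [-0.204, 0.978, 0.053], [-0.254, -0.001, -0.967]]
force: [-1.8, 0.5, 4.4]
grip_width: 27.2
time: 30.7
tool_pos: [529.4, 130.0, 146.3]
orientation: [[-0.947, -0.21, 0.245], [-0.204, 0.978, 0.051], [-0.25, -0.002, -0.968]]
force: [-0.9, -0.2, 0.6]
grip_width: 27.1
t 30.75 pos [528.08 130.52 149.6 ] delta cm [ 10.3  -35.73   5.52] deg [ 0.01 34.62 -4.73] rows>= 6.014216029959937 3.2652879548384157 j [ 18.85  31.51 -53.33 120.49  53.75  36.41  31.75] F [-3.03  0.07  0.86]
```

View pics/w21.png

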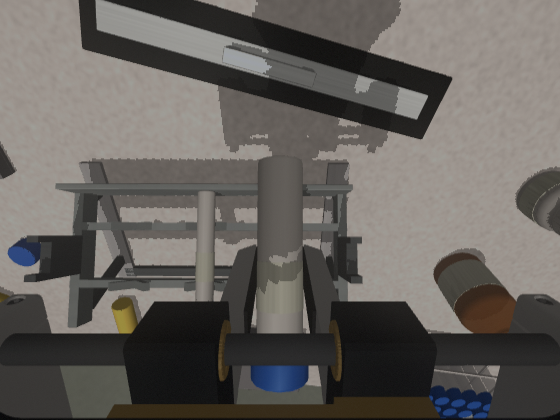

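```bash
python3 -m crank '[[-0.5,0,-2.5,0,0,0],[-0.5,-1,-5,0,0,0],[0,-5,-7,0,3,-1],[1,-10,-7.5,0,8,-2],[2,-15,-7.5,0,14,-2.5]]'
python3 - <<'E'
from ov import *
L=frame(16.9,-20)
go(np.array([533.6,-233,110])-L[:,2]*41,toolR(-L[:,0],-L[:,2]))
E
```

```text
time: 31.38
tool_pos: [524.3, -25.9, 214.7]
orientation: [[-0.967, -0.253, 0.009], [-0.253, 0.968, -0.006], [-0.008, -0.008, -1.0]]
force: [0.5, 0.1, -0.7]
grip_width: 27.4
t 31.38 pos [524.31 -25.91 214.7 ] delta cm [  5.85 -20.21  14.44] deg [-0.06 20.42 -2.32] rows>= 4.083099637981166 1.9206717785923928 j [ 39.64  35.1  -63.69 103.78  35.73  63.51  67.88] F [ 0.54  0.14 -0.68]
```

```bash
python3 -m crank '[[1.5,-5,1,0,5,-0.6],[3,-10,3,0,10,-1.2],[4.5,-15,7,0,15,-1.8],[5.8,-20.2,11,0,20.4,-2.3],[5.8,-20.2,14.4,0,20.4,-2.3]]';python3 -m crank '[[0,0,0,0,0,0],[0,0,0,0,0,0],[0,0,0,0,0,0],[0,0,0,0,0,0],[0,0,0,0,0,0]]'
python3 - <<'E'
from ov import *
L=frame(16.9,-20)
go(np.array([533.6,-233,65])-L[:,2]*41,toolR(-L[:,0],-L[:,2]))
c=snap('w22');im=c['img'].copy()
W=frame(16.9)
for o in(-37,37): box(c,im,np.array([542,-268,40])+W[:,1]*o,W,(130,28,28),(0,255,0),1)
box(c,im,np.array([542,-268,9.5]),W,(170,160,19),(255,0,0),1)
cv2.imwrite('pics/w22o.png',im)
E
```

```text
time: 32.0
tool_pos: [521.4, -238.1, 67.8]
orientation: [[-0.901, -0.285, -0.327], [-0.268, 0.958, -0.099], [0.342, -0.002, -0.94]]
force: [-0.1, 0.9, 0.2]
grip_width: 27.5
time: 32.62
tool_pos: [522.3, -234.5, 71.5]
orientation: [[-0.901, -0.29, -0.323], [-0.273, 0.957, -0.099], [0.338, -0.001, -0.941]]
force: [0.3, 0.1, -0.2]
grip_width: 27.2
t 32.62 pos [ 522.26 -234.55   71.5 ] delta cm [-1.27 -0.18  4.33] deg [-0.06  0.24 -0.05] rows>= 0.7222687472172218 0.023996398408790656 j [ 40.36  56.06 -50.81  86.91  45.81  80.12  85.02] F [ 0.26  0.09 -0.19]
```

View pics/w22o.png

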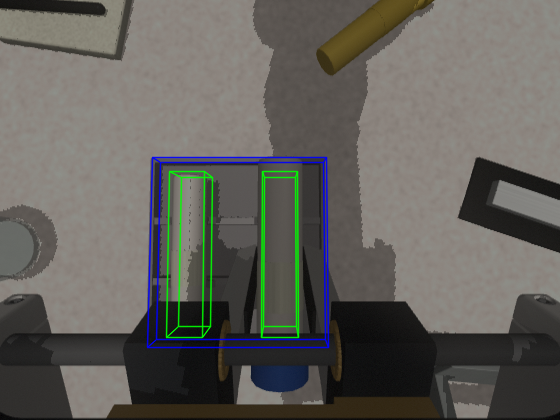

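```bash
python3 -m crank '[[-0.5,-0.2,1.4,0,0,0],[-1,-0.2,2.9,0,0,0],[-1.3,-0.2,4.3,0,0,0],[-1.6,-0.3,5.2,0,0,0],[-2,-0.3,6.1,0,0,0]]'; python3 -m crank '[[0,0,0,0,0,0],[0,0,0.1,0,0,0],[0,0,0.1,0,0,0],[0,0,0.2,0,0,0],[0,0,0.2,0,0,0]]';python3 - <<'E'
from ov import *
L=frame(16.9,-20)
go(np.array([533.6,-233,40])-L[:,2]*41,toolR(-L[:,0],-L[:,2]))
snap('w23')
E
```

```text
time: 33.3
tool_pos: [521.0, -238.0, 5.7]
orientation: [[-0.9, -0.29, -0.324], [-0.273, 0.957, -0.098], [0.339, -0.0, -0.941]]
force: [0.7, 1.0, -0.4]
grip_width: 27.3
time: 33.92
tool_pos: [520.4, -238.2, 4.7]
orientation: [[-0.9, -0.29, -0.324], [-0.273, 0.957, -0.099], [0.339, -0.001, -0.941]]
force: [-0.9, 1.2, -0.1]
grip_width: 27.1
t 33.92 pos [ 520.42 -238.24    4.73] delta cm [-0.12  0.12  0.3 ] deg [-0.02  0.2  -0.05] rows>= 0.05541234423992684 0.019451677482590093 j [ 39.79  60.81 -48.51  88.42  49.48  75.24  82.75] F [-0.88  1.22 -0.12]
```

View pics/w23.png

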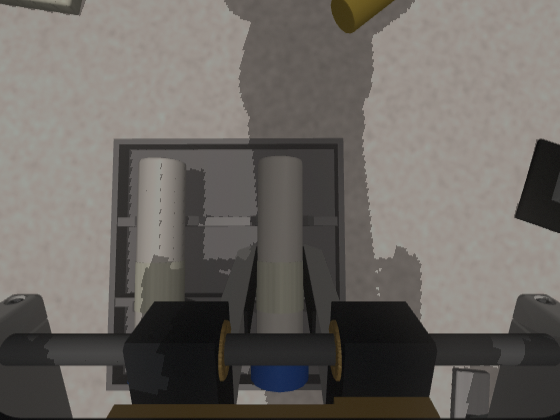

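```bash
python3 -m crank '[[0,0,0.1,0,0,0],[0,0,0.15,0,0,0],[0,0,0.2,0,0,0],[-0.1,0.1,0.25,0,0,0],[-0.1,0.1,0.3,0,0,0]]'; python3 -m crank '[[0,0,0,0,0,0],[0,0,0,0,0,0],[0,0,0.1,0,0,0],[0,0,0.1,0,0,0],[0,0,0.1,0,0,0]]'
```

```text
time: 34.6
tool_pos: [519.9, -237.1, 2.2]
orientation: [[-0.9, -0.29, -0.325], [-0.273, 0.957, -0.099], [0.339, -0.001, -0.941]]
force: [-1.3, 0.9, 7.6]
grip_width: 27.4
time: 35.22
tool_pos: [520.0, -237.1, 2.1]
orientation: [[-0.9, -0.29, -0.324], [-0.273, 0.957, -0.099], [0.339, -0.001, -0.941]]
force: [-0.2, 1.4, 9.8]
grip_width: 26.9
```

```bash
python3 -m crank '[[0,0,0,0,0,0],[0,0,0,0,0,0],[0,0,0,0,0,0],[0,0,0,0,0,0],[0,0,0,0,0,0]]' 0.45; python3 -m crank '[[0,0,-2,0,0,0],[0,0,-5,0,0,0],[0,0,-9,0,0,0],[0,0,-13,0,0,0],[0,0,-17,0,0,0]]' 0.4; python3 -m crank '[[0,-1,-1,0,-3,0],[0,-2,-2,0,-6,0],[0,-3,-3,0,-10,0],[0,-3,-4,0,-15,0],[0,-3,-4,0,-20,0]]';  python3 -m crank '[[0,0,0,0,0,0],[0,0,0,0,0,0],[0,0,0,0,0,0],[0,0,0,0,0,0],[0,0,0,0,0,0]]'
python3 - <<'E'
from ov import *
c=snap('w24');im=c['img'].copy();W=frame(16.9)
for o in(-37,37): box(c,im,np.array([542,-268,40])+W[:,1]*o,W,(130,28,28),(0,255,0),1)
box(c,im,np.array([542,-268,9.5]),W,(170,160,19),(255,0,0),1)
cv2.imwrite('pics/w24o.png',np.hstack([cv2.resize(i[60:330,100:410],None,fx=1.28,fy=1.28) for i in (im,c['img'])]))
snap('sE','scene'); snap('tE','top')
s=load('sE')['img'];cv2.imwrite('pics/s24.png',cv2.resize(s[150:300,190:390],None,fx=4,fy=4,interpolation=cv2.INTER_CUBIC))
s=load('tE')['img'];cv2.imwrite('pics/t24.png',cv2.resize(s[165:310,90:410],None,fx=2.5,fy=2.5,interpolation=cv2.INTER_CUBIC))
print(r.read_state()['time'],r.read_state()['tool_pos'])
E
```

```text
time: 35.85
tool_pos: [519.7, -237.3, 0.4]
orientation: [[-0.9, -0.29, -0.324], [-0.273, 0.957, -0.099], [0.339, -0.0, -0.941]]
force: [0.8, 0.1, -0.7]
grip_width: 51.3
time: 36.48
tool_pos: [575.8, -219.8, 163.3]
orientation: [[-0.901, -0.291, -0.322], [-0.274, 0.957, -0.098], [0.337, -0.0, -0.941]]
force: [0.4, -0.6, 0.2]
grip_width: 56.3
time: 37.1
tool_pos: [596.2, -246.5, 198.7]
orientation: [[-0.957, -0.289, 0.008], [-0.289, 0.957, 0.001], [-0.008, -0.002, -1.0]]
force: [-1.1, -1.4, -0.6]
grip_width: 56.6
time: 37.72
tool_pos: [596.9, -244.7, 197.9]
orientation: [[-0.957, -0.291, 0.003], [-0.291, 0.957, 0.001], [-0.003, -0.0, -1.0]]
force: [0.2, -0.1, 0.2]
grip_width: 56.2
37.875 [ 596.61 -245.06  198.03]
```

View pics/w24o.png

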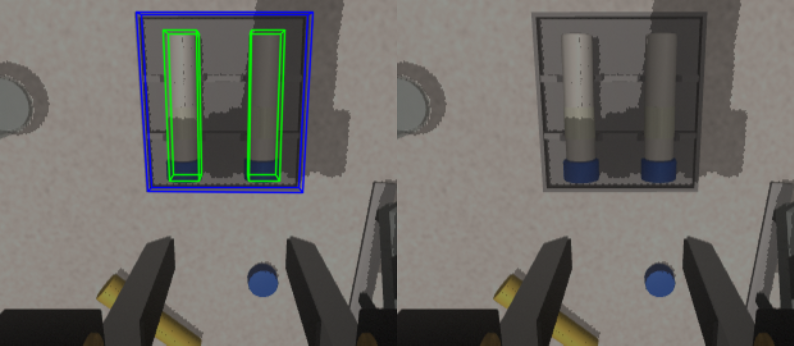

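View pics/s24.png

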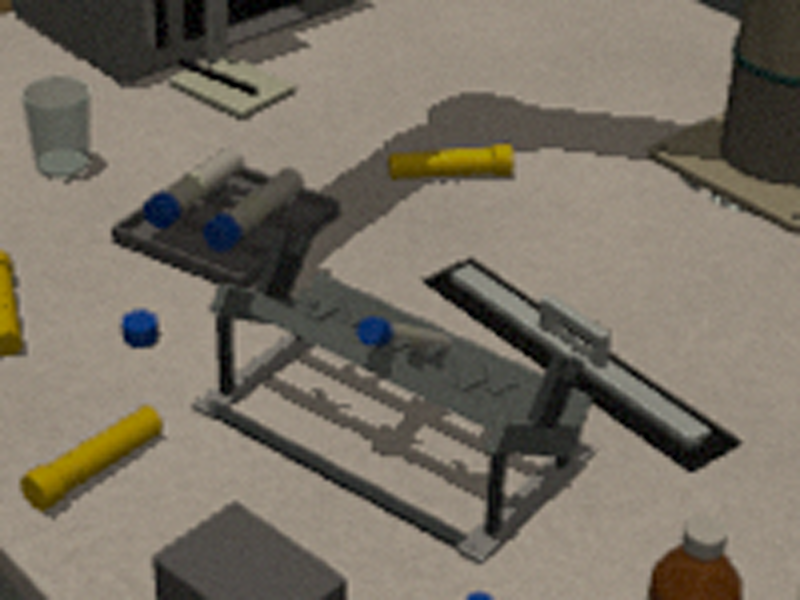

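View pics/t24.png

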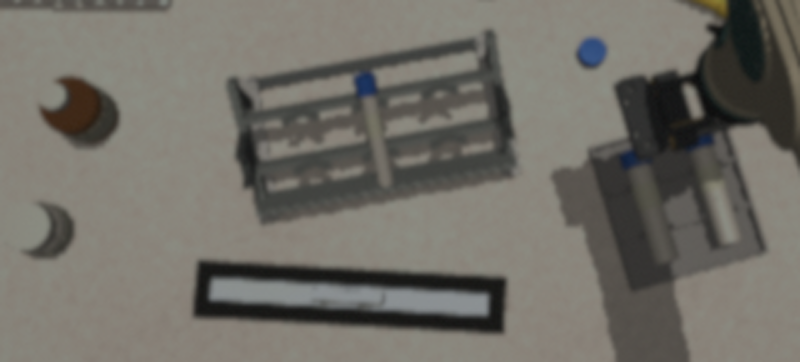

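```bash
python3 -c "
from rig import r
print(r.job_done())"
```

```text
the job is handed in; nothing more can be done
None
```

The job is done and handed in at about 38 s of the 72 s allowed. No verdict was reported.

- **Bar:** I lifted the retaining bar straight out along the slope's normal and laid it handle up, along the middle of the mat.
- **Tubes:** I then took both wide tubes out along the normal and laid each in its own tray lane, caps toward +x. The gripper's contact force at set-down was about 7–10 N, against the 40 N limit.

**Last checks:** The final wrist, scene and top pictures show:
- Both tubes lie parallel in their lanes on the rails, about 2–3 mm off centre along the lane, with the caps beyond the rail.
- The bar is centred on the mat, handle up.
- The slim tube is still in the cradle, and the bystanders I could see in the pictures had not visibly moved.
- The gripper is clear above the tray.

**What failed or disagreed:**
- The first close on the bar handle caught nothing. The pictures put the real fingertips about 26 mm short of the reported TCP, so I made every later grasp that much deeper and all three held.
- The bar was briefly pressed on the mat with about 30 N before I eased off and let go.
- For the tubes, my first choice of hand direction came close to joint limits (joint 7, and later joint 3). I turned the hand round and gripped the tubes at a 15° tilt instead of 35°.
- I found the tray to within about 2 mm, so the exact seating across each lane comes from the V notches and was judged from the pictures, not measured.

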